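# Feel whether the charger's hidden toggle is on

## Task

Make sure the battery charger on the bench is left switched on: slide its shutter open, reach in under the roof and gently feel which way the hidden toggle leans, and push it over to the on side (the left, where the shutter parks) only if it is off; never switch it off. Then slide the shutter fully shut again, let go, and leave the other things on the bench where they are.

Things in the scene. Friction and masses are not known exactly. Their poses are not given: they have to be found in the camera images.
- charger: Grey sheet-metal charger fixed to the bench, 120 mm deep (x), 314 wide (y), 113 high. Origin: centre of its underside, on the bench top. Front faces its own -x (front face at x -60); its y points left as the robot sees it. Left half (y > -5) solid; right half a recess open only at the front, holding the toggle. Roof rail, 80 to 90 mm behind the front, top at 121. Front foot lip sticks out 14, 13 high.
- mouth (a point): Centre of the recess's front opening (charger frame x -60, y -79, z 60 mm). Opening 148 mm wide (74 each side), from floor z 18 to roof underside z 109; roof 4 thick, reaching to the front face; recess 70 deep. Only a tool tilted about 30 to 50 degrees, pointing forward and down, gets in: shut fingers, tips 16 mm behind the opening and 45 mm high, moved sideways, meet the toggle.
- toggle_pivot (a point): Fixed pivot of the hidden toggle (charger frame x -46, y -79, z 20 mm), at mid-width, 14 mm behind the opening, in a block 50 wide, 30 high. Bat lever, tip rounded 16 mm thick, its centre 50 mm from the pivot; swings left-right: on = leans 0.4 rad left (tip centre 19 mm left of mid, 66 high), off = 0.4 rad right (19 mm right). Which one is not reported: it must be felt.
- toggle_mid (a point): Where the toggle's tip centre would be if it stood upright, 50 mm above the pivot (a fixed point, it does not follow the toggle). A weight inside holds the toggle over at either side against a stop: about 6 N sideways near its tip starts it, less is needed towards the middle, and past the middle it topples over by itself.
- shutter (a joint): Sliding shutter, an aluminium plate 150 mm wide in front of the opening, hung from the rail on the roof. 0 = fully shut, grows as it slides left along the charger's y, 0.146 m = fully open (parked in front of the left half). Moves with about 2 N of friction and stays where it is left.
- shutter_grip (a point): Centre of the shutter's black grip tab, an upright block 24 mm (charger x) by 16 mm (charger y) by 40 mm high, standing on the shutter's bracket above the roof. The centre is 145 mm above the bench, so the tab reaches from 125 to 165 mm; it is 25.5 mm behind the front face and moves with the shutter.
- screw_jar: Bystander: jar with grey lid, 70 mm wide, 95 mm high, left of the charger. Origin at the centre of its underside.
- wood_block: Bystander: wooden block 115 x 55 x 40 mm high, on the bench in front of the charger. Origin at the centre of its underside.
- tape_measure: Bystander: tape measure, 38 x 87 x 66 mm high, standing right of the charger. Origin at the centre of its underside.
- cold_chisel: Bystander: cold chisel, 192 mm long, 22 mm wide, 17 mm high, lying in front of the charger's left half. Origin at the centre of its underside.

How it is judged (in metres and radians):
On the way, in this order (a step that is already met when the one before it is completed fails the run):
1. the shutter is slid open (at least 90 mm) (value of joint shutter above 0.09 m), for 0.1 s.
2. the fingers touch the toggle ((contact force between the fingers and toggle_c0 above 0.5 N or contact force between the fingers and toggle_c1 above 0.5 N)), for 0.02 s.
At the end, for the whole second after the job is handed in: The toggle leans to the left (on) and the shutter is shut to within 6 mm (y of toggle_c1 in the frame of charger above -0.067 m and value of joint shutter below 0.006 m); the robot touches nothing.
It fails at once if the toggle, found on, is switched off (distance of toggle_c1 from where it was at the start of the episode above 0.02 m and y of toggle_c1 in the frame of charger below -0.083 m).
It fails at once if the toggle is pressed with more than 30 N (contact force between the fingers and toggle_c0 above 30 N or contact force between the fingers and toggle_c1 above 30 N).
It fails at once if a bystander is moved more than 30 mm (distance of any of screw_jar, wood_block, tape_measure, cold_chisel from where it was at the start of the episode above 0.03 m).
It also fails if it takes over 67 s, if anything falls off the work surface, if the arm or the gripper's body presses on something with over 40 N, if the wrist force passes 120 N, or if a joint passes its speed limit or range.

## Robot

A 7-joint arm with a two-finger parallel gripper is mounted at the origin on a cart in front of the work surface, level with it; the furniture and walls round the work are solid. World frame = base frame: x ahead of the robot, y to its left, z up, the work surface at z = 0. Lengths are in m, angles in degrees, forces in N, time in s.
With the tool pointing down it reaches from about 0.425 to 0.825 m from the base axis. Payload 3.6 kg.
Tool frame: the origin (TCP) lies midway between the tips of the shut fingers; the grasp point (between the pads) lies 19 mm behind it; z points along the fingers, y is the direction in which the jaws open and shut (so a half turn about z gives the same grasp; the last joint's range is limited). The gripper opens to 85 mm and grips with 20 to 120 N. Pads are 22 mm wide; open, the fingers measure 114 mm over their backs; the gripper's body (76 mm by 85 mm) begins 54 mm behind the grasp point. The pads swing forward as they close: fully open they stand 13 mm farther back than shut.
Start: joints at [-73.539, 35.231, -0.722, 81.555, 0.464, 63.22, -2.315], TCP at [0.201, 0.618, 0.21] pointing down, gripper open.
Joint ranges: [-178.69, 178.69], [-17.37, 117.87], [-77.05, 75.6], [15.02, 138.74], [-78.02, 258.01], [0.78, 113.62], [-162.83, 162.83]. Speed limits (degrees/s): [159.86, 159.86, 180, 180, 180, 180, 180].

## Interface

Orientations are given as [roll, pitch, yaw] about the fixed x, y, z axes, in that order (R = Rz(yaw) Ry(pitch) Rx(roll)).
In Python, from workcell import ctrl gives the robot as it stands.
- The arm moves only by the shell command python3 -m handwheel 'ROWS' [OPENING] [FORCE]. ROWS is a JSON object of lists of equal length, an entry for each row: "delta_pos": the shift along the tool's x, y, z in cm, a list of three; "rot": the turn, a rotation vector about the tool's x, y, z in rad, a list of three. In form: {"delta_pos": [[dx, dy, dz], ...], "rot": [[rx, ry, rz], ...]}. A call has 1 to 20 rows; each row is the pose to reach, as a shift and turn from the pose commanded when the call began, along the tool's axes at that moment; what a row does not reach only later rows make up. A row lasts 1/8 s, in which the tool goes at most 62.5 mm and 10.7 degrees, less where a joint would pass 70% of its speed; a pose out of reach is approached as far as the arm can. A call with a gripper value outside its range is refused whole. OPENING is the closure, from -1 (fully open) to 1 (shut), set as the call begins (- or left out, the last holds). The fingers move at their own pace and stop on an object; FORCE is the grip in N (left out, the last holds). Time passes only in rows, so rows that repeat a pose let the fingers close. It gives the time, the measured TCP pose, the force and the opening at its end, in the units of the state.
- ctrl.read_state(): the state, without advancing time (a new reading comes with each control period).
- ctrl.capture(name): name is "scene" or "top"; returns (picture, depth): 480x640x3 uint8, red, green, blue; 480x640 float32, m along the optical axis (not along the pixel's ray), 0 where there is no reading.
- ctrl.camera_info(name): a dict with "mtx" (3x3 intrinsics, pixels), "eye" and "orientation" of the camera in the world. Camera axes: x right, y down, z forward; pixel columns grow to the right and rows downward; lengths in m; the calibration is good to about 2 mm. A picture is of the moment at which its call begins. camera_info takes no time and is no camera call.
- ctrl.hand_in(): hands the job in, once; it reports no verdict.
The state is a dict: "t": time; "qpos": joint angles; "joint_vel": joint speeds; "effort": joint torques, N m; "eef_pos": TCP position; "tcp_rot": TCP orientation; "contact_force": force on the tool from outside, world axes, zero at the start; "torque": the same for the moment, N m; "finger_gap": opening from 0.0 (shut) to 1.0 (fully open).
Only numpy, scipy, OpenCV 4.12 (cv2) and the standard library are available. Lean on these libraries where they do the work, as an engineer would, in place of code of your own. Each camera call takes 0.05 s, during which the arm holds its last target.

## Working session

There is one attempt and no reset: what is moved stays moved. The work goes in short steps, Python scripts to look and compute and a shell command to move; the robot and the scene stay as the last step left them, time stands still between calls to the robot, and variables do not carry over. Pictures are saved under pics/ and viewed, and the job is handed in when it is done.

```bash
mkdir -p pics; ls; python3 - <<'E'
from workcell import ctrl
import cv2,numpy as np
print(ctrl.read_state())
for n in("scene","top"):
    im,d=ctrl.capture(n); cv2.imwrite(f"pics/{n}0.png",im[:,:,::-1]); np.save(f"pics/{n}0.npy",d)
    print(n,ctrl.camera_info(n))
E
```

```text
pics
{'t': 0.0, 'qpos': array([-73.54045443,  35.28990318,  -0.72253371,  81.64157123,
         0.46471876,  63.21959563,  -2.31439411]), 'joint_vel': array([-0.01310814, -0.00060242,  0.07163227, -0.01325135, -0.14705144,
        0.08674508,  0.10097186]), 'effort': array([-8.00154103e-04, -4.69210482e+01,  2.59061884e-01, -1.71040660e+01,
        1.00028122e-02,  9.69118351e-03, -2.45163143e-07]), 'eef_pos': array([0.20036653, 0.61748185, 0.2090294 ]), 'tcp_rot': array([-1.79851847e+02,  2.90413611e-03,  1.62026304e+02]), 'contact_force': array([-0.2044072 , -0.88835066,  0.4815369 ]), 'torque': array([0.03731716, 0.00705637, 0.00832993]), 'finger_gap': 1.0025591137333414}
scene {'mtx': array([[523.49442416,   0.        , 321.09391327],
       [  0.        , 523.49442416, 234.73233366],
       [  0.        ,   0.        ,   1.        ]]), 'eye': array([-0.06613167, -0.64565649,  0.75146681]), 'orientation': array([-123.97860032,   -1.27871321,  -44.06287718])}
top {'mtx': array([[493.34350614,   0.        , 331.33587054],
       [  0.        , 493.34350614, 236.90206483],
       [  0.        ,   0.        ,   1.        ]]), 'eye': array([0.39998652, 0.00838341, 0.96890632]), 'orientation': array([-169.27683829,   -0.40930058,  -89.90399518])}
```

View pics/scene0.png

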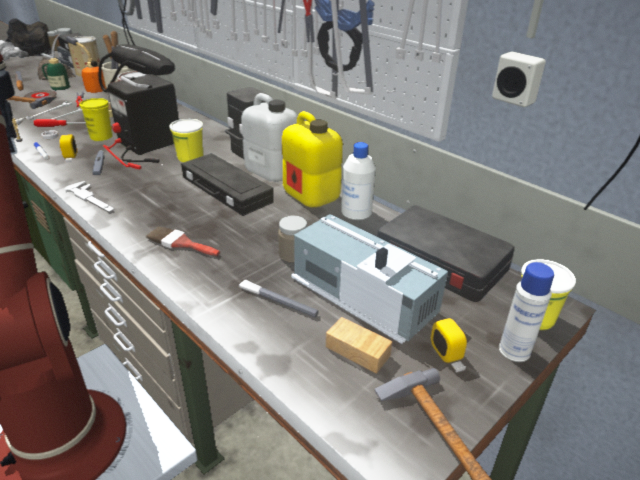

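View pics/top0.png

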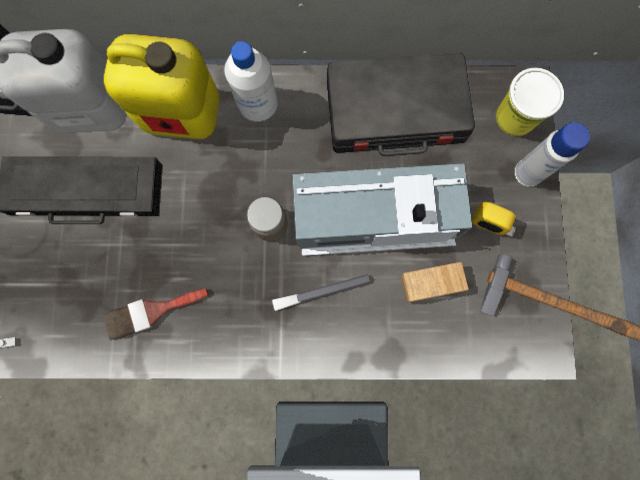

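```bash
cat > h.py <<'E'
import numpy as np,cv2
from scipy.spatial.transform import Rotation as R
from workcell import ctrl
def cam(n):
    c=ctrl.camera_info(n); return c['mtx'],np.array(c['eye']),R.from_euler('xyz',c['orientation'],degrees=True).as_matrix()
def ray(n,u,v):
    K,e,M=cam(n); return e,M@np.array([(u-K[0,2])/K[0,0],(v-K[1,2])/K[1,1],1.])
def atz(n,u,v,z):
    e,d=ray(n,u,v); return e+d*(z-e[2])/d[2]
def proj(n,p):
    K,e,M=cam(n); q=M.T@(np.asarray(p)-e); return K[:2,:2].diagonal()*q[:2]/q[2]+K[:2,2]
def cloud(n,d):
    K,e,M=cam(n); v,u=np.mgrid[:480,:640]
    P=np.stack([(u-K[0,2])/K[0,0]*d,(v-K[1,2])/K[1,1]*d,d],-1)
    return P@M.T+e
def tri(a,b):
    (e1,d1),(e2,d2)=a,b
    s=np.linalg.lstsq(np.stack([d1,-d2],1),e2-e1,rcond=None)[0]
    p,q=e1+s[0]*d1,e2+s[1]*d2
    return (p+q)/2,np.linalg.norm(p-q)
E
python3 - <<'E'
from h import *
a=cv2.imread('pics/top0.png'); cv2.imwrite('pics/top0c.png',cv2.resize(a[150:310,260:530],None,fx=2.9,fy=2.9,interpolation=2))
a=cv2.imread('pics/scene0.png'); cv2.imwrite('pics/scene0c.png',cv2.resize(a[200:390,270:480],None,fx=3,fy=3,interpolation=2))
d=np.load('pics/top0.npy'); P=cloud('top',d)
for u,v in [(350,205),(310,205),(440,280),(320,310),(265,215),(495,215),(418,212),(458,210)]: print(u,v,P[v,u].round(3))
E
```

```text
350 205 [ 0.621 -0.031  0.112]
310 205 [0.62  0.041 0.114]
440 280 [ 0.494 -0.203  0.041]
320 310 [0.439 0.024 0.   ]
265 215 [0.606 0.123 0.094]
495 215 [ 0.613 -0.305  0.068]
418 212 [ 0.595 -0.142  0.165]
458 210 [ 0.612 -0.224  0.111]
```

View pics/top0c.png

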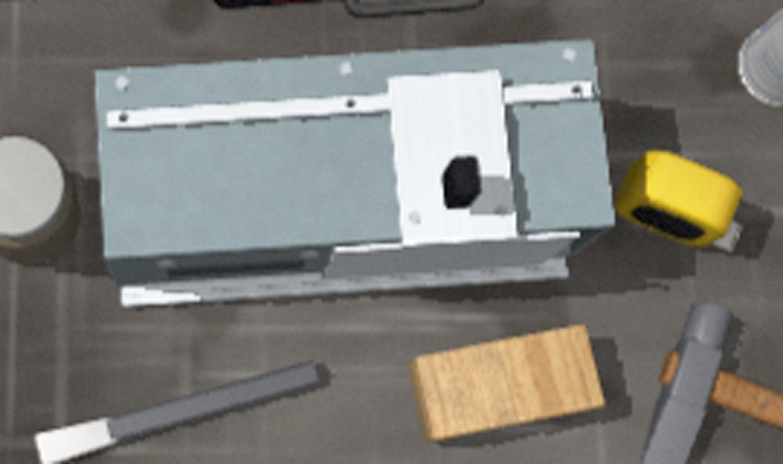

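View pics/scene0c.png

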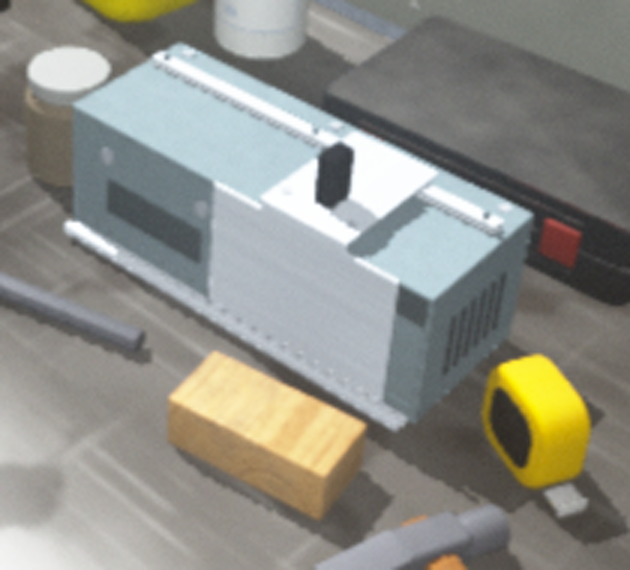

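```bash
cat >> h.py <<'E'
def fitcharger(T,S):
    from scipy.optimize import least_squares
    L=np.array([[.06,.157],[.06,-.157],[-.06,-.157],[-.06,.157]])
    def f(p):
        c,s=np.cos(p[2]),np.sin(p[2]); r=[]
        for n,O in(('top',T),('scene',S)):
            for l,o in zip(L,O):
                if o is None: continue
                r+=list(proj(n,[p[0]+c*l[0]-s*l[1],p[1]+s*l[0]+c*l[1],.113+p[3]])-o)
        return r
    s=least_squares(f,[.6,-.1,0,0]); return s.x,np.array(s.fun).reshape(-1,2)
E
python3 - <<'E'
from h import *
T=[np.array(a)/2.9+[260,150] for a in [(96,71),(594,41),(613,226),(107,257)]]
S=[np.array(a)/3+[270,200] for a in [(172,42),(531,213),(433,299),(74,104)]]
x,r=fitcharger(T,S);print(x,np.degrees(x[2]));print(r.round(1))
d=np.load('pics/top0.npy');P=cloud('top',d)
m=(P[...,2]>.14)&(P[...,2]<.18)&(abs(P[...,0]-.6)<.06)&(abs(P[...,1]+.14)<.06)
Q=P[m];print(len(Q),Q.mean(0),Q.min(0),Q.max(0))
q=Q[Q[:,2]>.16];print(len(q),q.mean(0),q.min(0),q.max(0))
g=q.mean(0);c,s=np.cos(x[2]),np.sin(x[2]);dd=g[:2]-x[:2];print('tab in charger',c*dd[0]+s*dd[1],-s*dd[0]+c*dd[1])
# obstacles: wood block
for nm,(zlo,zhi,x0,x1,y0,y1) in dict(wood=(.03,.05,.42,.56,-.29,-.1),tape=(.03,.09,.55,.7,-.36,-.27),jar=(.05,.12,.5,.68,.08,.16),chis=(.008,.03,.42,.53,-.09,.11),case=(.03,.2,.68,.85,-.3,.02)).items():
    m=(P[...,2]>zlo)&(P[...,2]<zhi)&(P[...,0]>x0)&(P[...,0]<x1)&(P[...,1]>y0)&(P[...,1]<y1);Q=P[m]
    print(nm,len(Q),Q.min(0).round(3),Q.max(0).round(3))
E
```

```text
[ 0.62773651 -0.0870198   0.06893665  0.00106714] 3.9497788851896485
[[-1.1 -0.2]
 [-0.2 -0.6]
 [ 1.1  0.1]
 [-1.3  0.9]
 [ 2.1 -0.2]
 [ 1.   0.4]
 [ 0.   0.8]
 [-1.6 -0. ]]
183 [ 0.597605   -0.14539882  0.16081889] [ 0.58710965 -0.1546176   0.14089401] [ 0.61176159 -0.13828835  0.1690323 ]
133 [ 0.59904307 -0.14641866  0.16464097] [ 0.58712974 -0.1546176   0.16074765] [ 0.61176159 -0.13828835  0.1690323 ]
tab in charger -0.0327168001467428 -0.0572813137989315
wood 1783 [ 0.456 -0.256  0.03 ] [ 0.53  -0.134  0.045]
tape 877 [ 0.587 -0.348  0.03 ] [ 0.645 -0.275  0.071]
jar 1211 [0.574 0.089 0.05 ] [0.64  0.158 0.099]
chis 869 [ 0.44  -0.072  0.008] [0.508 0.11  0.02 ]
case 7651 [ 0.68  -0.276  0.03 ] [0.85  0.02  0.118]
```

```bash
python3 - <<'E'
from h import *
x0,y0,a=.6277,-.0870,.0689
Rz=np.array([[np.cos(a),np.sin(a)],[-np.sin(a),np.cos(a)]])
for px in [(335,248),(579,233),(568,262),(121,290),(400,245),(516,238),(390,78),(500,72)]:
    p=atz('top',px[0]/2.9+260,px[1]/2.9+150,.11); print('top',px,Rz@(p[:2]-[x0,y0]))
for px,z in [((262,193),.12),((350,246),.12),((213,182),.113),((398,282),.113),((385,405),.0135),((209,298),.0135)]:
    p=atz('scene',px[0]/3+270,px[1]/3+200,z); print('sc',px,Rz@(p[:2]-[x0,y0]))
d=np.load('pics/scene0.npy');P=cloud('scene',d)
Q=P.copy();Q[...,:2]=(P[...,:2]-[x0,y0])@Rz.T
# front plane points
for zc in (.04,.07,.1):
  m=(abs(Q[...,2]-zc)<.003)&(abs(Q[...,0]+.062)<.015)&(abs(Q[...,1])<.17)
  q=Q[m]; o=np.argsort(q[:,1])
  print(zc,[(round(float(u),3),round(float(v),4)) for v,u in q[o][::max(1,len(o)//25),:2]])
E
```

```text
top (335, 248) [-0.06139491  0.01540482]
top (579, 233) [-0.06191255 -0.13490834]
top (568, 262) [-0.07946071 -0.12609483]
top (121, 290) [-0.07873532  0.14743849]
top (400, 245) [-0.06215123 -0.02448537]
top (516, 238) [-0.06247984 -0.09592913]
top (390, 78) [ 0.04434812 -0.02805847]
top (500, 72) [ 0.04377156 -0.09729584]
sc (262, 193) [-0.05304849 -0.01602631]
sc (350, 246) [-0.05785782 -0.09171498]
sc (213, 182) [-0.0589266   0.02131012]
sc (398, 282) [-0.0585805  -0.13008621]
sc (385, 405) [-0.06299594 -0.13594811]
sc (209, 298) [-0.06149348  0.01719461]
0.04 [(-0.157, -0.0515), (-0.152, -0.0554), (-0.124, -0.0587), (-0.117, -0.0625), (-0.107, -0.0614), (-0.099, -0.0646), (-0.089, -0.0637), (-0.077, -0.0611), (-0.065, -0.0628), (-0.056, -0.0636), (-0.048, -0.0626), (-0.038, -0.0605), (-0.03, -0.0642), (-0.022, -0.0638), (-0.011, -0.064), (-0.002, -0.0625), (0.01, -0.0644), (0.025, -0.0559), (0.034, -0.0586), (0.046, -0.058), (0.062, -0.0591), (0.074, -0.0588), (0.086, -0.0552), (0.1, -0.0592), (0.11, -0.0583), (0.125, -0.0557), (0.142, -0.0567)]
0.07 [(-0.156, -0.0562), (-0.131,
[... 231 characters left out ...]
0617), (0.009, -0.0617), (0.024, -0.0562), (0.033, -0.0546), (0.046, -0.0567), (0.06, -0.0562), (0.072, -0.0562), (0.084, -0.0556), (0.099, -0.0583), (0.111, -0.0578), (0.12, -0.0578), (0.131, -0.0557), (0.143, -0.0564)]
0.1 [(-0.157, -0.0511), (-0.131, -0.0632), (-0.121, -0.0648), (-0.112, -0.062), (-0.1, -0.0624), (-0.094, -0.0634), (-0.087, -0.0638), (-0.074, -0.0624), (-0.063, -0.0633), (-0.05, -0.0629), (-0.039, -0.0621), (-0.029, -0.0618), (-0.019, -0.0653), (-0.006, -0.0626), (0.008, -0.0606), (0.018, -0.0618), (0.033, -0.0566), (0.044, -0.0567), (0.055, -0.0565), (0.069, -0.0571), (0.08, -0.0572), (0.096, -0.0585), (0.109, -0.057), (0.121, -0.057), (0.136, -0.0565), (0.154, -0.0567)]
```

```bash
cat >> h.py <<'E'
C=np.array([.6277,-.0870]);A=.0689
def ch(x,y,z):
    c,s=np.cos(A),np.sin(A); x,y,z=x/1e3,y/1e3,z/1e3
    return np.array([C[0]+c*x-s*y,C[1]+s*x+c*y,z])
def inch(p):
    c,s=np.cos(A),np.sin(A); d=np.asarray(p)[:2]-C
    return np.array([c*d[0]+s*d[1],-s*d[0]+c*d[1],p[2]])*1e3
def ori(tilt): return R.from_euler('xyz',[180,0,180+np.degrees(A)],degrees=True)*R.from_rotvec([0,-np.radians(tilt),0])
def delta(p,o,base=None):
    st=ctrl.read_state(); R0=R.from_euler('xyz',st['tcp_rot'],degrees=True)
    print('delta cm',(R0.inv().apply(np.asarray(p)-st['eef_pos'])*100).round(2),'rot',(R0.inv()*o).as_rotvec().round(3))
def show():
    s=ctrl.read_state(); R0=R.from_euler('xyz',s['tcp_rot'],degrees=True)
    print('t',round(s['t'],2),'ch mm',inch(s['eef_pos']).round(1),'z',R0.as_matrix()[:,2].round(2),'F',s['contact_force'].round(2),'gap',round(s['finger_gap'],2),'q',s['qpos'].round(0))
E
python3 - <<'E'
from h import *
show();delta([.2,.618,.32],ori(0));delta([.45,.3,.32],ori(0));delta(ch(-60,-105,260),ori(0));delta(ch(-60,-105,260),ori(45))
E
```

```text
t 0.1 ch mm [-377.8  732.3  209.1] z [-0. -0. -1.] F [ 1.26  0.29 -0.22] gap 1.0 q [-74.  35.  -1.  82.   0.  63.  -2.]
delta cm [  0.05   0.   -11.09] rot [-0.002 -0.    -0.383]
delta cm [-33.54 -22.53 -11.03] rot [-0.002 -0.    -0.383]
delta cm [-60.74 -65.82  -4.93] rot [-0.002 -0.    -0.383]
delta cm [-60.74 -65.82  -4.93] rot [-0.152 -0.776 -0.362]
```

```bash
python3 -m handwheel '{"delta_pos":[[0,0,-6],[0,0,-11],[-33.5,-22.5,-11],[-33.5,-22.5,-11],[-33.5,-22.5,-11],[-33.5,-22.5,-11],[-33.5,-22.5,-11],[-33.5,-22.5,-11],[-33.5,-22.5,-11],[-60.7,-65.8,-8],[-60.7,-65.8,-8],[-60.7,-65.8,-8],[-60.7,-65.8,-8],[-60.7,-65.8,-8],[-60.7,-65.8,-8],[-60.7,-65.8,-8],[-60.7,-65.8,-8],[-60.7,-65.8,-8],[-60.7,-65.8,-8],[-60.7,-65.8,-8]],"rot":[[0,0,0],[0,0,-0.1],[0,0,-0.2],[0,0,-0.3],[0,0,-0.383],[0,0,-0.383],[0,0,-0.383],[0,0,-0.383],[0,0,-0.383],[0,0,-0.383],[0,0,-0.383],[0,0,-0.383],[0,0,-0.383],[0,0,-0.383],[0,0,-0.383],[0,0,-0.383],[0,0,-0.383],[0,0,-0.383],[0,0,-0.383],[0,0,-0.383]]}' 1 20
python3 - <<'E'
from h import *
show();delta(ch(-60,-105,220),ori(45))
E
```

```text
t: 2.6
eef_pos: [0.5752, -0.1921, 0.2902]
tcp_rot: [179.9, 0.0, -175.8]
contact_force: [0.4, -0.0, -0.2]
finger_gap: 0.0
t 2.6 ch mm [ -59.7 -101.2  290.2] z [-0.  0. -1.] F [ 0.38 -0.04 -0.17] gap 0.0 q [ 11.  28.   8.  82.  -4.  70. 114.]
delta cm [ 0.04 -0.39  7.02] rot [ 0.004 -0.785  0.003]
```

```bash
python3 -m handwheel '{"delta_pos":[[1,-0.4,2],[1,-0.4,4],[1,-0.4,6],[1,-0.4,6],[1,-0.4,6],[0,-0.4,6],[-2,-0.4,8],[-2.6,-0.4,12],[-2.6,-0.4,14],[-2.6,-0.4,15],[-2.6,-0.4,15],[-2.6,-0.4,15]],"rot":[[0,-0.18,0],[0,-0.36,0],[0,-0.54,0],[0,-0.72,0],[0,-0.785,0],[0,-0.785,0],[0,-0.785,0],[0,-0.785,0],[0,-0.785,0],[0,-0.785,0],[0,-0.785,0],[0,-0.785,0]]}'
python3 - <<'E'
from h import *
show()
for n in("scene","top"):
    im,d=ctrl.capture(n); cv2.imwrite(f"pics/{n}1.png",cv2.resize(im[150:330,260:500,::-1],None,fx=3,fy=3,interpolation=2))
E
```

```text
t: 4.1
eef_pos: [0.6131, -0.2201, 0.1797]
tcp_rot: [177.4, 41.2, -175.9]
contact_force: [0.3, -0.3, 0.1]
finger_gap: -0.001
t 4.1 ch mm [ -23.8 -131.8  179.7] z [ 0.65  0.09 -0.75] F [ 0.27 -0.34  0.06] gap -0.0 q [ 58.  35. -42. 117. -40.   1. 163.]
```

View pics/scene1.png

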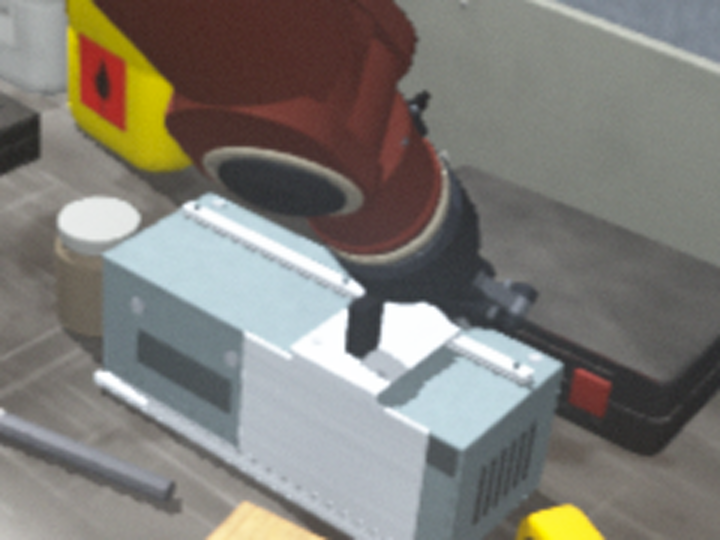

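View pics/top1.png

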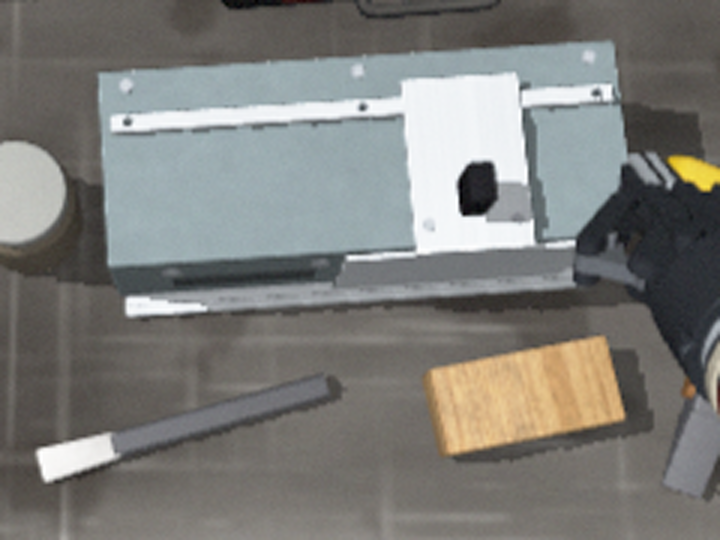

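```bash
python3 - <<'E'
from h import *
import itertools
from scipy.optimize import least_squares
st=ctrl.read_state();print(st['qpos'].round(2),st['eef_pos'],st['tcp_rot'])
D=[([-73.54,35.29,-.7225,81.64,.4647,63.22,-2.314],[.20037,.61748,.20903],[-179.85,0,162.03]),
 ([11,28,8,82,-4,70,114],[.5752,-.1921,.2902],[179.9,0,-175.8]),
 (list(st['qpos']),list(st['eef_pos']),list(st['tcp_rot']))]
def fk(q,sg,p):
    e=R.from_euler; z=lambda s,a:e('z',s*a,degrees=True); y=lambda a:e('y',a,degrees=True)
    r=z(sg[0],q[0])*y(q[1]); x=np.array([0,0,p[0]])+r.apply([0,0,p[1]])
    r=r*z(sg[1],q[2])*y(q[3]); x=x+r.apply([0,0,p[2]])
    r=r*z(sg[2],q[4])*y(q[5]); x=x+r.apply([0,0,p[3]])
    r=r*z(sg[3],q[6]); return x,r
res=[]
for sg in itertools.product([1,-1],repeat=4):
    rs=[fk(q,sg,[.3,.4,.4,.2])[1].inv()*R.from_euler('xyz',o,degrees=True) for q,_,o in D]
    m=R.concatenate(rs).mean(); err=max(np.degrees((m.inv()*r).magnitude()) for r in rs)
    s=least_squares(lambda p:np.concatenate([fk(q,sg,p)[0]-x for q,x,_ in D]),[.3,.4,.4,.2])
    res.append((err,sg,s.x.round(3),abs(s.fun).max(),m.as_euler('xyz',degrees=True)))
for r in sorted(res,key=lambda r:r[0])[:3]:print(r)
E
```

```text
[ 57.63  34.73 -42.08 116.87 -39.59   0.84 162.77] [ 0.61307811 -0.22039954  0.17972363] [ 177.45179535   41.25235952 -175.87988539]
(np.float64(0.33103553801917535), (-1, -1, -1, -1), array([0.217, 0.566, 0.363, 0.306]), np.float64(0.02737615522342754), array([-6.36539770e-02,  8.74842689e-02,  9.01235460e+01]))
(np.float64(29.497483732132373), (1, 1, 1, 1), array([ 1.513, -0.494,  0.303,  0.781]), np.float64(0.6016782814734818), array([ -3.49592742,   0.29886852, -83.32219089]))
(np.float64(49.957050226843116), (1, -1, 1, 1), array([-0.778,  0.419, -0.23 , -0.582]), np.float64(0.6581206233723597), array([ 13.97905377, -13.83222657, -76.38268511]))
```

```bash
cat > kin.py <<'E'
from h import *
from scipy.optimize import least_squares
Zr=lambda a:R.from_euler('z',-a,degrees=True); Yr=lambda a:R.from_euler('y',a,degrees=True)
def fk(q,p):
    h,L1,a1,L2,a2,L3,a3=p
    r=Zr(q[0]); x=np.array([0,0,h])+r.apply([a3,0,0]); r=r*Yr(q[1])*Zr(q[2]); x=x+r.apply([a1,0,L1])
    r=r*Yr(q[3])*Zr(q[4]); x=x+r.apply([a2,0,L2])
    r=r*Yr(q[5]); x=x+r.apply([0,0,L3])
    return x,r*Zr(q[6])*R.from_euler('z',90,degrees=True)
E
python3 - <<'E'
from kin import *
st=ctrl.read_state()
D=[([-73.54,35.29,-.7225,81.64,.4647,63.22,-2.314],[.20037,.61748,.20903]),
 ([11,28,8,82,-4,70,114],[.5752,-.1921,.2902]),
 (list(st['qpos']),list(st['eef_pos']))]
w=[1,.1,1]
for mask in ([1,1,0,1,0,1,0],[1,1,1,1,0,1,0],[1,1,0,1,1,1,0],[1,1,1,1,1,1,0]):
    mask=np.array(mask)
    s=least_squares(lambda p:np.concatenate([k*(fk(q,p*mask)[0]-x) for k,(q,x) in zip(w,D)]),[.3,.4,.0,.35,.0,.25,0])
    print((s.x*mask).round(4),s.fun.round(4))
E
```

```text
[0.2096 0.5737 0.     0.3579 0.     0.3085 0.    ] [-0.0206  0.0069 -0.0017  0.0008  0.0028 -0.0003 -0.0007  0.0005  0.0017]
[ 0.2053  0.5933 -0.033   0.374   0.      0.3297  0.    ] [-0.0207  0.0056  0.0005  0.0004  0.0031 -0.0002  0.0003 -0.0005 -0.0005]
[ 0.2138  0.5677 -0.      0.3588 -0.004   0.3095  0.    ] [-0.0208  0.006  -0.0003  0.0008  0.0028 -0.0002 -0.0001 -0.0002  0.0003]
[ 0.0201  1.088  -0.5969  0.6263  0.107   0.6649  0.    ] [-0.016   0.0053  0.     -0.0045  0.0091 -0.0009 -0.      0.0001  0.0001]
```

```bash
python3 - <<'E'
from h import *
delta(ch(-90,-110,260),ori(30));delta(ch(-90,-105,290),ori(0));
E
```

```text
delta cm [ -0.32   2.69 -10.29] rot [0.046 0.196 0.007]
delta cm [ -2.3    3.29 -12.52] rot [0.044 0.72  0.019]
```

```bash
python3 -m handwheel '{"delta_pos":[[0,1,-5],[-0.3,2.7,-10],[-0.3,2.7,-10],[-2.3,3.3,-12.5],[-2.3,3.3,-12.5],[-2.3,3.3,-12.5],[-2.3,3.3,-12.5]],"rot":[[0,0.1,0],[0,0.2,0],[0.05,0.35,0],[0.05,0.5,0.02],[0.05,0.6,0.02],[0.05,0.72,0.02],[0.05,0.72,0.02]]}'
python3 - <<'E'
from h import *
show();s=ctrl.read_state();print(list(s['qpos'].round(3)),list(s['eef_pos'].round(5)),s['tcp_rot'])
E
```

```text
t: 5.08
eef_pos: [0.5471, -0.1963, 0.2886]
tcp_rot: [-179.8, 0.0, -176.0]
contact_force: [0.6, 0.7, -0.4]
finger_gap: 0.002
t 5.08 ch mm [ -87.9 -103.5  288.6] z [ 0. -0. -1.] F [ 0.62  0.65 -0.38] gap 0.0 q [ 12.  25.   9.  87.  -4.  68. 115.]
[np.float64(11.903), np.float64(25.355), np.float64(8.719), np.float64(86.682), np.float64(-3.809), np.float64(68.167), np.float64(115.17)] [np.float64(0.54712), np.float64(-0.19627), np.float64(0.28855)] [-1.79790720e+02  1.25022762e-02 -1.76035700e+02]
```

```bash
cat > kin.py <<'E'
from h import *
from scipy.optimize import least_squares
Zr=lambda a:R.from_euler('z',-a,degrees=True); Yr=lambda a:R.from_euler('y',a,degrees=True)
D=[([-73.54,35.29,-.7225,81.64,.4647,63.22,-2.314],[.20037,.61748,.20903]),
 ([11.903,25.355,8.719,86.682,-3.809,68.167,115.17],[.54712,-.19627,.28855]),
 ([57.63,34.73,-42.08,116.87,-39.59,.84,162.77],[.61308,-.22040,.17972]),
 ([11,28,8,82,-4,70,114],[.5752,-.1921,.2902])]
def fk(q,p):
    h,L1,L2,L3,b1,b2,b3,a1,a2=p
    r=Zr(q[0]);x=np.array([0,0,h])+r.apply([0,b1,0]); r=r*Yr(q[1])*Zr(q[2]); x=x+r.apply([a1,b2,L1])
    r=r*Yr(q[3])*Zr(q[4]); x=x+r.apply([a2,b3,L2])
    r=r*Yr(q[5]); x=x+r.apply([0,0,L3])
    return x,r*Zr(q[6])*R.from_euler('z',90,degrees=True)
def fit(mask):
    mask=np.array(mask);w=[1,1,1,.1]
    s=least_squares(lambda p:np.concatenate([k*(fk(q,p*mask)[0]-x) for k,(q,x) in zip(w,D)]),[.3,.4,.35,.25,0,0,0,0,0])
    return s.x*mask,s.fun
E
python3 - <<'E'
from kin import *
for m in ([1,1,1,1,1,0,0,0,0],[1,1,1,1,0,1,0,0,0],[1,1,1,1,0,0,1,0,0],[1,1,1,1,0,1,1,0,0],[1,1,1,1,1,0,1,0,0],[1,1,1,1,1,1,1,0,0]):
    p,f=fit(m);print(p.round(4),abs(f).max().round(4))
E
```

```text
[ 0.2538  0.5547  0.3704  0.3314 -0.0216  0.      0.      0.      0.    ] 0.0037
[ 0.2555  0.5452  0.3742  0.3198  0.     -0.0206  0.      0.      0.    ] 0.0045
[ 0.2469  0.5654  0.3636  0.3328  0.      0.     -0.0215  0.      0.    ] 0.004
[ 0.252   0.5535  0.3699  0.3252  0.     -0.0121 -0.0089  0.      0.    ] 0.0043
[ 0.2519  0.5592  0.3675  0.3329 -0.0124  0.     -0.0098  0.      0.    ] 0.0008
[ 2.558e-01  5.501e-01  3.723e-01  3.271e-01 -1.220e-02 -9.400e-03
 -3.000e-04  0.000e+00  0.000e+00] 0.0005
```

```bash
cat >> kin.py <<'E'
P,_=fit([1,1,1,1,1,1,1,0,0])
lo=np.array([-178.69,-17.37,-77.05,15.02,-78.02,.78,-162.83]);hi=np.array([178.69,117.87,75.6,138.74,258.01,113.62,162.83])
def ik(x,o,q0,reg=1e-4):
    q0=np.clip(q0,lo+1,hi-1)
    def f(q):
        a,r=fk(q,P); return np.concatenate([(a-x)*10,(r.inv()*o).as_rotvec()*3,reg*(q-q0)])
    s=least_squares(f,q0,bounds=(lo,hi)); return s.x,abs(s.fun[:6]).max()
E
python3 - <<'E'
from kin import *
flip=R.from_euler('z',180,degrees=True)
for nm,x in (('toggle',ch(-44,-110,45)),('tabR',ch(-34,-80,142)),('tabopen',ch(-34,45,142)),('tabL',ch(-34,90,142))):
  for tilt in (30,35,40,45,50):
    for fl,lab in ((R.identity(),'y184'),(flip,'y4')):
      for q0,l2 in (([14,30,5,110,0,20,114 if lab=='y184' else -66],'j5=0'),([14,30,5,110,180,20,-66 if lab=='y184' else 114],'j5=180')):
        q,e=ik(x,ori(tilt)*fl,q0)
        if e<2e-3: print(nm,tilt,lab,l2,q.round(0))
E
```

```text
toggle 30 y184 j5=180 [ 37.  41. -20. 120. 186.   6. -67.]
toggle 30 y4 j5=180 [ 37.  41. -20. 120. 186.   6. 113.]
toggle 35 y184 j5=180 [ 39.  42. -21. 124. 193.  15. -72.]
toggle 35 y4 j5=180 [ 39.  42. -21. 124. 193.  15. 108.]
toggle 40 y184 j5=180 [ 39.  44. -19. 127. 199.  25. -76.]
toggle 40 y4 j5=180 [ 39.  44. -19. 127. 199.  25. 104.]
toggle 45 y184 j5=180 [ 39.  46. -16. 130. 203.  35. -78.]
toggle 45 y4 j5=180 [ 39.  46. -16. 130. 203.  35. 102.]
toggle 50 y184 j5=180 [ 39.  48. -14. 132. 205.  45. -78.]
toggle 50 y4 j5=180 [ 39.  48. -14. 132. 205.  45. 102.]
tabR 30 y184 j5=0 [ 35.  30. -21. 117.  -5.   6. 117.]
tabR 30 y4 j5=0 [ 35.  30. -21. 117.  -5.   6. -63.]
tabR 35 y184 j5=180 [ 40.  32. -27. 121. 182.   2. -68.]
tabR 35 y4 j5=180 [ 40.  32. -27. 121. 182.   2. 112.]
tabR 40 y184 j5=180 [ 42.  33. -28. 125. 190.  11. -74.]
tabR 40 y4 j5=180 [ 42.  33. -28. 125. 190.  11. 106.]
tabR 45 y184 j5=180 [ 41.  34. -25. 128. 198.  21. -81.]
tabR 45 y4 j5=180 [ 41.  34. -25. 128. 198.  21.  99.]
tabR 50 y184 j5=180 [ 39.  35. -20. 132. 203.  32. -84.]
tabR 50 y4 j5=180 [
[... 255 characters left out ...]
 179.  19. 101.]
tabopen 45 y184 j5=180 [ 16.  30. -13. 136. 182.  30. -81.]
tabopen 45 y4 j5=180 [ 16.  30. -13. 136. 182.  30.  99.]
tabopen 50 y184 j5=180 [ 38.  40. -47. 139. 156.  43. -49.]
tabopen 50 y4 j5=180 [ 38.  40. -47. 139. 156.  43. 131.]
tabL 30 y184 j5=180 [  1.  26.  -3. 125. 153.   1. -60.]
tabL 30 y4 j5=180 [  1.  26.  -3. 125. 153.   1. 120.]
tabL 35 y184 j5=180 [  4.  27.  -7. 129. 170.  10. -77.]
tabL 35 y4 j5=180 [  4.  27.  -7. 129. 170.  10. 103.]
tabL 40 y184 j5=180 [  6.  28. -10. 133. 172.  21. -79.]
tabL 40 y4 j5=180 [  6.  28. -10. 133. 172.  21. 101.]
tabL 45 y184 j5=180 [  7.  30. -11. 137. 175.  31. -81.]
tabL 45 y4 j5=180 [  7.  30. -11. 137. 175.  31.  99.]
```

```bash
cat > path.py <<'E'
from kin import *
def rows(Q):
    st=ctrl.read_state(); x0,R0=fk(st['qpos'],P); pr=R0
    print('model err',(x0-st['eef_pos']).round(4),np.degrees((R0.inv()*R.from_euler('xyz',st['tcp_rot'],degrees=True)).magnitude()).round(2))
    dp=[];rt=[]
    for q in Q:
        x,r=fk(q,P); dp.append((R0.inv().apply(x-x0)*100).round(1).tolist()); rt.append((R0.inv()*r).as_rotvec().round(2).tolist())
        print(x.round(3),r.as_matrix()[:,2].round(2),np.degrees((pr.inv()*r).magnitude()).round(1)); pr=r
    print(dp);print(rt)
E
python3 - <<'E'
from path import *
q=ctrl.read_state()['qpos']
A_=np.array([12,18,7,105,-3.,35,115]);
rows([q+(A_-q)*k/5 for k in range(1,6)])
E
```

```text
model err [-0. -0. -0.] 0.0
[ 0.553 -0.199  0.282] [ 0.07 -0.03 -1.  ] 4.4
[ 0.559 -0.201  0.277] [ 0.15 -0.05 -0.99] 4.4
[ 0.564 -0.203  0.275] [ 0.22 -0.08 -0.97] 4.4
[ 0.568 -0.204  0.274] [ 0.29 -0.1  -0.95] 4.4
[ 0.571 -0.205  0.274] [ 0.36 -0.13 -0.93] 4.4
[[-0.6, -0.3, 0.7], [-1.2, -0.6, 1.1], [-1.6, -0.8, 1.4], [-2.0, -0.9, 1.5], [-2.3, -1.0, 1.4]]
[[0.03, -0.07, -0.0], [0.06, -0.14, -0.0], [0.09, -0.21, -0.01], [0.12, -0.28, -0.01], [0.15, -0.35, -0.01]]
```

```bash
python3 -m handwheel '{"delta_pos":[[-1.2,-0.6,1.1],[-1.6,-0.8,1.4],[-2.3,-1,1.4],[-2.3,-1,1.4]],"rot":[[0.06,-0.14,0],[0.1,-0.24,-0.01],[0.15,-0.35,-0.01],[0.15,-0.35,-0.01]]}'
python3 - <<'E'
from path import *
show()
q=ctrl.read_state()['qpos'];print(q.round(1))
B=q.copy();B[4]+=184;B[6]-=184
rows([q+(B-q)*k/16 for k in range(1,17)])
E
```

```text
t: 5.58
eef_pos: [0.5654, -0.2065, 0.2746]
tcp_rot: [-170.8, 19.7, -174.1]
contact_force: [-0.3, 0.1, 0.2]
finger_gap: 0.001
t 5.58 ch mm [ -70.4 -114.9  274.6] z [ 0.35 -0.13 -0.93] F [-0.3   0.11  0.16] gap 0.0 q [ 11.  18.   8. 105.  -4.  36. 116.]
[ 11.3  17.8   8.4 105.2  -3.7  35.5 115.6]
model err [ 0. -0. -0.] 0.0
[ 0.554 -0.243  0.277] [ 0.31 -0.24 -0.92] 7.0
[ 0.546 -0.279  0.287] [ 0.29 -0.35 -0.89] 7.0
[ 0.543 -0.314  0.302] [ 0.28 -0.45 -0.85] 7.0
[ 0.545 -0.346  0.322] [ 0.29 -0.55 -0.78] 7.0
[ 0.552 -0.374  0.347] [ 0.31 -0.64 -0.71] 7.0
[ 0.563 -0.397  0.376] [ 0.34 -0.71 -0.62] 7.0
[ 0.577 -0.413  0.406] [ 0.38 -0.76 -0.53] 7.0
[ 0.596 -0.423  0.438] [ 0.44 -0.79 -0.43] 7.0
[ 0.616 -0.426  0.47 ] [ 0.5  -0.8  -0.33] 7.0
[ 0.639 -0.422  0.501] [ 0.57 -0.78 -0.24] 7.0
[ 0.662 -0.41   0.528] [ 0.64 -0.75 -0.15] 7.0
[ 0.686 -0.392  0.552] [ 0.72 -0.69 -0.08] 7.0
[ 0.708 -0.368  0.571] [ 0.78 -0.62 -0.02] 7.0
[ 0.729 -0.339  0.585] [ 0.85 -0.53  0.02] 7.0
[ 0.747 -0.306  0.593] [ 0.9  -0.43  0.04] 7.0
[ 0.761 -0.271  0.594] [ 0.94 -0.32  0.05] 7.0
[[1.4, -3.6, -0.2], [2.1, -7.2, -0.9], [2.2, -10.9, -2.0], [1.6, -14.4, -3.4], [0.5, -17.5, -5.1], [-1.3, -20.3, -7.1], [-3.6, -22.5, -9.2], [-6.3, -24.0, -11.4], [-9.3, -24.9, -13.6], [-12.4, -25.0, -15.7], [-15.7, -24.4, -17.6], [-18.9, -23.1, -19.3], [-21.8, -21.1, -20.6], [-24.5, -18.5, -21.5], [-26.7, -15.5, -22.0], [-28.5, -12.1, -22.1]]
[[0.11, 0.04, 0.04], [0.23, 0.06, 0.07], [0.34, 0.05, 0.11], [0.46, 0.02, 0.14], [0.57, -0.03, 0.16], [0.66, -0.1, 0.18], [0.75, -0.19, 0.19], [0.81, -0.3, 0.19], [0.85, -0.42, 0.19], [0.87, -0.54, 0.18], [0.87, -0.67, 0.16], [0.83, -0.79, 0.13], [0.78, -0.9, 0.1], [0.7, -1.0, 0.06], [0.61, -1.08, 0.03], [0.5, -1.14, -0.01]]
```

```bash
python3 -m handwheel '{"delta_pos":[[1.4,-3.6,-0.2],[2.1,-7.2,-0.9],[2.2,-10.9,-2],[1.6,-14.4,-3.4],[0.5,-17.5,-5.1],[-1.3,-20.3,-7.1],[-3.6,-22.5,-9.2],[-6.3,-24,-11.4],[-9.3,-24.9,-13.6],[-12.4,-25,-15.7],[-15.7,-24.4,-17.6],[-18.9,-23.1,-19.3],[-21.8,-21.1,-20.6],[-24.5,-18.5,-21.5],[-26.7,-15.5,-22],[-28.5,-12.1,-22.1],[-28.5,-12.1,-22.1]],"rot":[[0.11,0.04,0.04],[0.23,0.06,0.07],[0.34,0.05,0.11],[0.46,0.02,0.14],[0.57,-0.03,0.16],[0.66,-0.1,0.18],[0.75,-0.19,0.19],[0.81,-0.3,0.19],[0.85,-0.42,0.19],[0.87,-0.54,0.18],[0.87,-0.67,0.16],[0.83,-0.79,0.13],[0.78,-0.9,0.1],[0.7,-1,0.06],[0.61,-1.08,0.03],[0.5,-1.14,-0.01],[0.5,-1.14,-0.01]]}'
python3 - <<'E'
from path import *
show()
q=ctrl.read_state()['qpos'];print(q.round(1))
for tilt,x in ((70,ch(-60,-105,350)),(40,ch(-60,-105,250)),(40,ch(-34,-105,143))):
    q,e=ik(x,ori(tilt),q); print(tilt,q.round(0),e); delta(x,ori(tilt))
E
```

```text
t: 7.7
eef_pos: [0.7652, -0.267, 0.5991]
tcp_rot: [-81.3, 65.5, -100.7]
contact_force: [1.3, 0.1, -0.1]
finger_gap: 0.001
t 7.7 ch mm [ 124.8 -189.1  599.1] z [ 0.95 -0.32  0.06] F [ 1.27  0.06 -0.1 ] gap 0.0 q [ 12.  18.   7. 105. 180.  36. -68.]
[ 11.8  18.    7.2 104.7 179.9  36.2 -67.9]
70 [  35.   17.    1.  133.  233.   49. -116.] 3.6101727717152385e-05
delta cm [ 21.24  10.3  -21.8 ] rot [-0.471  0.316  0.355]
40 [  59.   24.  -44.  123.  258.    1. -141.] 0.1455846798280312
delta cm [ 30.34  14.4  -22.43] rot [-0.561  0.824  0.227]
40 [  34.   31.  -12.  123.  233.   15. -116.] 5.1393699276643494e-05
delta cm [ 39.8   19.75 -20.7 ] rot [-0.561  0.824  0.227]
```

```bash
python3 - <<'E'
from path import *
q=ctrl.read_state()['qpos']
for tilt,x in ((75,ch(-20,-120,450)),(65,ch(-80,-105,300)),(60,ch(-80,-105,250)),(55,ch(-60,-105,200)),(45,ch(-38,-105,150)),(45,ch(-34,-105,143)),(45,ch(-34,45,143)),(45,ch(-34,90,143))):
    q,e=ik(x,ori(tilt),np.r_[q[:4],185,q[5],-75],1e-3); print(tilt,q.round(0),round(e,4)); delta(x,ori(tilt))
E
```

```text
75 [  29.   12.    6.  123.  240.   45. -131.] 0.0036
delta cm [ 12.32   6.45 -16.92] rot [-0.454  0.232  0.374]
65 [  41.   19.   -6.  136.  231.   46. -110.] 0.0032
delta cm [ 26.    11.61 -23.96] rot [-0.487  0.401  0.335]
60 [ 53.  25. -24. 136. 221.  37. -97.] 0.0031
delta cm [ 30.55  13.65 -24.27] rot [-0.503  0.486  0.314]
55 [ 58.  32. -38. 133. 203.  29. -78.] 0.0015
delta cm [ 34.89  16.45 -22.74] rot [-0.518  0.571  0.293]
45 [ 51.  35. -35. 126. 190.  16. -68.] 0.0005
delta cm [ 39.21  19.32 -21.02] rot [-0.547  0.74   0.249]
45 [ 50.  36. -34. 126. 191.  17. -69.] 0.0001
delta cm [ 39.8   19.75 -20.7 ] rot [-0.547  0.74   0.249]
45 [ 25.  31. -26. 135. 169.  30. -67.] 0.0018
delta cm [ 33.79  32.24 -26.44] rot [-0.547  0.74   0.249]
45 [ 12.  30. -18. 137. 168.  31. -73.] 0.0013
delta cm [ 31.99  35.99 -28.16] rot [-0.547  0.74   0.249]
```

```bash
python3 -m handwheel '{"delta_pos":[[3,1.6,-4.2],[6,3.2,-8.5],[9,4.8,-12.7],[12.3,6.4,-16.9],[17,8.2,-19.3],[22,10,-22],[26,11.6,-24],[26,11.6,-24]],"rot":[[-0.11,0.06,0.09],[-0.22,0.12,0.19],[-0.34,0.18,0.28],[-0.45,0.23,0.37],[-0.46,0.29,0.36],[-0.48,0.35,0.34],[-0.49,0.4,0.33],[-0.49,0.4,0.33]]}'
python3 - <<'E'
from path import *
show()
q=ctrl.read_state()['qpos'];
for tilt,x in ((57,ch(-70,-105,220)),(45,ch(-38,-105,150)),(45,ch(-34,-105,143)),(42,ch(-34,45,143)),(42,ch(-34,90,143))):
    q,e=ik(x,ori(tilt),np.r_[q[:4],185,q[5],-75],1e-3); print(tilt,q.round(0),round(e,4)); delta(x,ori(tilt))
E
```

```text
t: 8.7
eef_pos: [0.5514, -0.1992, 0.2966]
tcp_rot: [-179.9, 64.5, -176.3]
contact_force: [-0.2, 0.2, 0.9]
finger_gap: 0.001
t 8.7 ch mm [ -83.9 -106.7  296.6] z [ 0.9   0.06 -0.43] F [-0.18  0.15  0.85] gap 0.0 q [  43.   19.   -9.  136.  231.   45. -109.]
57 [ 53.  28. -28. 135. 215.  33. -91.] 0.0028
delta cm [6.31 0.18 4.55] rot [-0.005  0.131 -0.002]
45 [ 50.  35. -34. 126. 193.  17. -72.] 0.0008
delta cm [11.25  0.21 10.45] rot [-0.005  0.34  -0.003]
45 [ 50.  36. -34. 126. 191.  17. -69.] 0.0001
delta cm [11.71  0.21 11.12] rot [-0.005  0.34  -0.003]
42 [ 22.  30. -23. 133. 169.  23. -68.] 0.002
delta cm [11.74 15.21 11.03] rot [-0.005  0.392 -0.003]
42 [  9.  29. -14. 134. 169.  25. -75.] 0.0014
delta cm [11.75 19.71 11.01] rot [-0.005  0.392 -0.003]
```

```bash
python3 -m handwheel '{"delta_pos":[[3.1,0.2,2.3],[6.3,0.2,4.5],[9,0.2,7.5],[11.2,0.2,10.4],[11.7,0.2,11.1],[11.7,0.2,11.1],[11.7,0.2,11.1]],"rot":[[0,0.06,0],[0,0.13,0],[0,0.23,0],[0,0.34,0],[0,0.34,0],[0,0.34,0],[0,0.34,0]]}'
python3 - <<'E'
from path import *
show()
for n in("scene","top"):
    im,d=ctrl.capture(n); cv2.imwrite(f"pics/{n}2.png",cv2.resize(im[150:330,260:500,::-1],None,fx=3,fy=3,interpolation=2))
E
```

```text
t: 9.57
eef_pos: [0.6011, -0.1947, 0.1454]
tcp_rot: [-179.7, 45.2, -176.2]
contact_force: [0.4, 0.8, 0.4]
finger_gap: 0.002
t 9.57 ch mm [ -34.  -105.6  145.4] z [ 0.71  0.04 -0.71] F [0.36 0.84 0.43] gap 0.0 q [  32.   32.   -7.  127.  223.   26. -106.]
```

View pics/scene2.png

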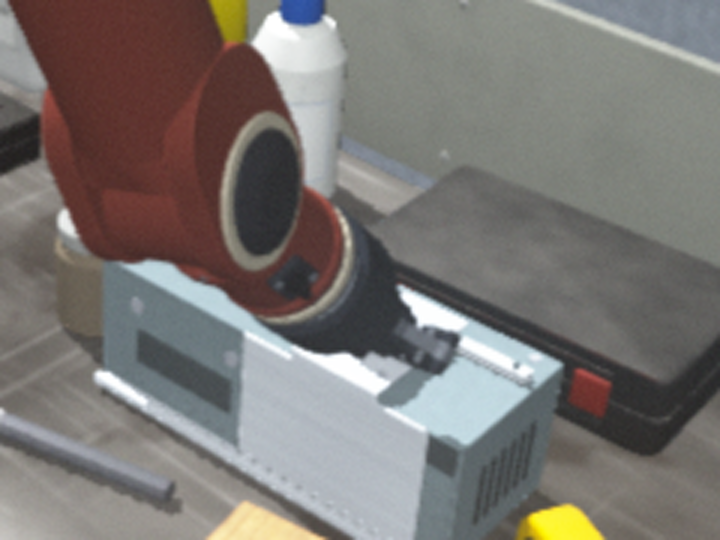

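View pics/top2.png

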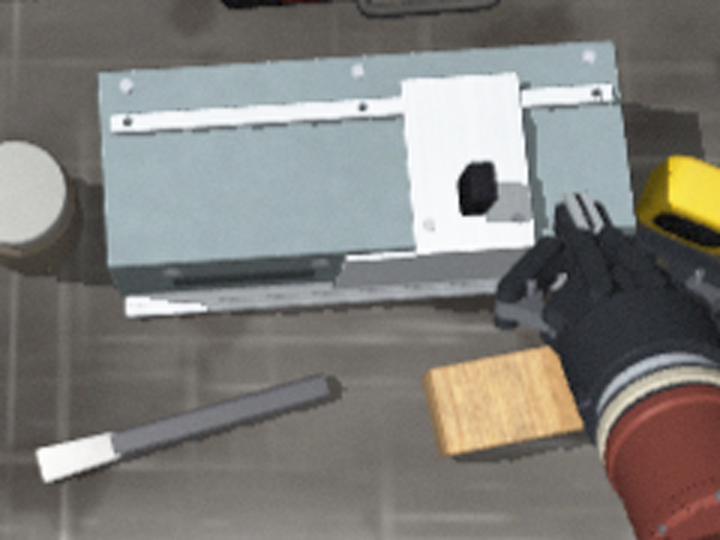

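```bash
python3 -m handwheel '{"delta_pos":[[0,1,0],[0,2,0],[0,3,0],[0,4,0],[0,5,0],[0,6,0]],"rot":[[0,0,0],[0,0.02,0],[0,0.04,0],[0,0.06,0],[0,0.06,0],[0,0.06,0]]}'
python3 - <<'E'
from path import *
show()
im,d=ctrl.capture('top'); cv2.imwrite("pics/top3.png",cv2.resize(im[150:330,260:500,::-1],None,fx=3,fy=3,interpolation=2))
E
```

```text
t: 10.42
eef_pos: [0.5978, -0.1343, 0.1446]
tcp_rot: [-179.7, 41.7, -176.2]
contact_force: [0.6, -3.3, -0.8]
finger_gap: -0.0
t 10.43 ch mm [-33.1 -45.1 144.6] z [ 0.66  0.04 -0.75] F [ 0.63 -3.3  -0.81] gap -0.0 q [  21.   29.   -5.  129.  215.   21. -105.]
```

View pics/top3.png

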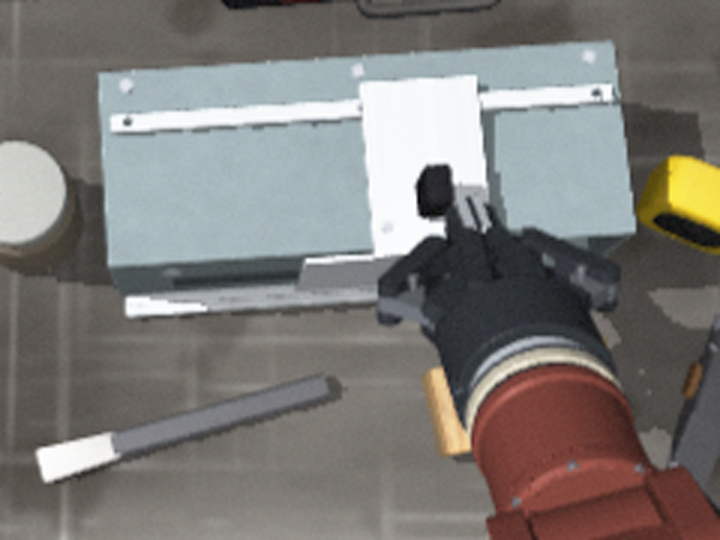

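```bash
python3 -m handwheel '{"delta_pos":[[0,1.5,0],[0,3,0],[0,4.5,0],[0,6,0],[0,7.5,0],[0,8.5,0],[0,9,0],[0,9,0]],"rot":[[0,0,0],[0,0,0],[0,0,0],[0,0,0],[0,0,0],[0,0,0],[0,0,0],[0,0,0]]}'
python3 - <<'E'
from path import *
show()
im,d=ctrl.capture('top'); cv2.imwrite("pics/top4.png",cv2.resize(im[150:330,260:500,::-1],None,fx=3,fy=3,interpolation=2))
P_=cloud('top',d);m=(P_[...,2]>.158)&(P_[...,2]<.175);q=np.array([inch(p) for p in P_[m]]);q=q[(abs(q[:,0]+34)<20)&(q[:,1]>40)];print(len(q),q.mean(0),q.min(0),q.max(0))
E
```

```text
t: 11.48
eef_pos: [0.5919, -0.0431, 0.1441]
tcp_rot: [-179.8, 41.7, -176.0]
contact_force: [-0.6, 0.3, 0.5]
finger_gap: -0.003
t 11.47 ch mm [-32.7  46.3 144.1] z [ 0.66  0.04 -0.75] F [-0.65  0.29  0.52] gap -0.0 q [   3.   28.    3.  133.  199.   24. -101.]
159 [-35.26285719  57.27417843 165.57547378] [-52.18259089  40.36279992 159.97184695] [-21.23561056  66.60249721 174.97258849]
```

View pics/top4.png

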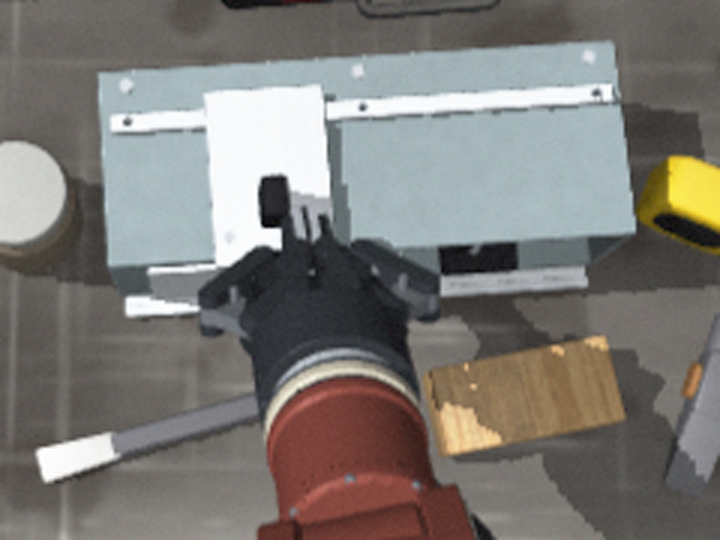

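```bash
python3 -m handwheel '{"delta_pos":[[0,-0.5,0],[0,-0.5,-4],[0,-0.5,-8],[0,-6,-8],[0,-12,-8],[0,-17.4,-8],[0,-17.4,-8]],"rot":[[0,0,0],[0,0,0],[0,0,0],[0,0,0],[0,0.0,0],[0,0,0],[0,0,0]]}'
python3 - <<'E'
from path import *
show()
for n in("scene","top"):
    im,d=ctrl.capture(n); cv2.imwrite(f"pics/{n}5.png",cv2.resize(im[200:300,330:490,::-1] if n=='top' else im[200:350,290:490,::-1],None,fx=4,fy=4,interpolation=2))
q=ctrl.read_state()['qpos']
for tilt,x in ((45,ch(-115,-128,116)),(45,ch(-44,-128,45)),(45,ch(-44,-85,45))):
    q,e=ik(x,ori(tilt),q,1e-3); print(tilt,q.round(0),round(e,4)); delta(x,ori(tilt))
E
```

```text
t: 12.4
eef_pos: [0.5494, -0.227, 0.2045]
tcp_rot: [-179.7, 41.7, -176.5]
contact_force: [0.1, 0.0, 0.2]
finger_gap: 0.004
t 12.4 ch mm [ -87.8 -134.3  204.5] z [ 0.66  0.03 -0.75] F [0.09 0.04 0.18] gap 0.0 q [  59.   26.  -36.  125.  252.    7. -130.]
45 [ 44.  34. -11. 135. 223.  32. -95.] 0.0038
delta cm [7.88 0.63 4.78] rot [-0.012 -0.058 -0.008]
45 [ 35.  45.  -7. 128. 214.  37. -90.] 0.0007
delta cm [ 7.3   0.76 14.81] rot [-0.012 -0.058 -0.008]
45 [ 29.  45.  -5. 132. 207.  40. -87.] 0.0005
delta cm [ 7.33  5.05 14.76] rot [-0.012 -0.058 -0.008]
```

View pics/scene5.png

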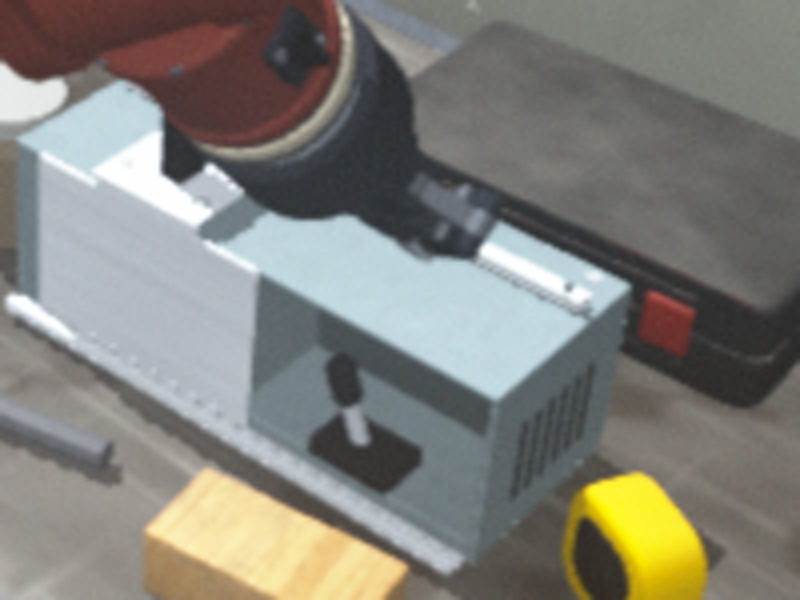

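View pics/top5.png

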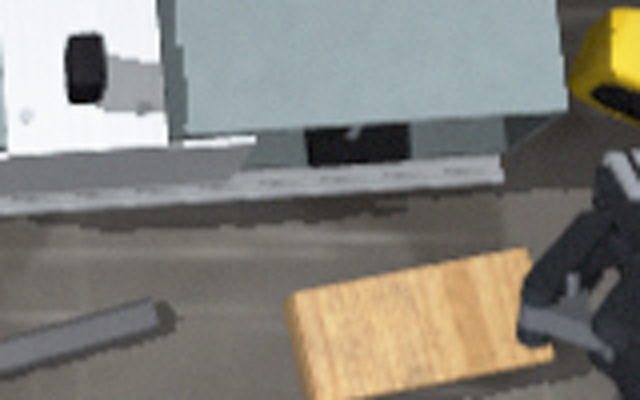

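```bash
python3 - <<'E'
from h import *
for y in(-60,-79,-98): print(y,(proj('scene',ch(-46,y,66))-[290,200])*4)
print('pivot',(proj('scene',ch(-46,-79,20))-[290,200])*4,'roof fr corner',(proj('scene',ch(-60,-157,113))-[290,200])*4)
E
```

```text
-60 [339.63758905 373.09462066]
-79 [370.04701573 390.16634539]
-98 [401.06535443 407.57991078]
pivot [362.14624581 458.68168886] roof fr corner [497.12227812 403.61856147]
```

```bash
python3 -m handwheel '{"delta_pos":[[4,0.3,2.4],[7.9,0.6,4.8],[7.9,0.6,4.8],[7.9,0.6,4.8]],"rot":[[0,-0.03,0],[-0.01,-0.06,-0.01],[-0.01,-0.06,-0.01],[-0.01,-0.06,-0.01]]}'
python3 - <<'E'
from path import *
show()
delta(ch(-44,-128,45),ori(45))
E
```

```text
t: 13.0
eef_pos: [0.5221, -0.2148, 0.1149]
tcp_rot: [-179.9, 44.9, -175.3]
contact_force: [0.7, 0.5, 0.1]
finger_gap: 0.002
t 13.0 ch mm [-114.2 -120.3  114.9] z [ 0.7   0.06 -0.71] F [0.74 0.55 0.11] gap 0.0 q [ 40.  34.  -7. 136. 225.  35. -97.]
delta cm [-0.03 -0.85  9.89] rot [ 0.008 -0.001  0.009]
```

```bash
python3 -m handwheel '{"delta_pos":[[0,-0.85,0],[0,-0.85,2.5],[0,-0.85,5],[0,-0.85,7],[0,-0.85,8.5],[0,-0.85,9.8],[0,-0.85,9.8]],"rot":[[0,0,0.01],[0,0,0.01],[0,0,0.01],[0,0,0.01],[0,0,0.01],[0,0,0.01],[0,0,0.01]]}'
python3 - <<'E'
from path import *
show()
im,d=ctrl.capture('scene'); cv2.imwrite("pics/scene6.png",cv2.resize(im[200:350,290:490,::-1],None,fx=4,fy=4,interpolation=2))
E
```

```text
t: 13.88
eef_pos: [0.5931, -0.2199, 0.0465]
tcp_rot: [179.6, 45.1, -176.1]
contact_force: [0.4, 0.3, 0.1]
finger_gap: -0.003
t 13.88 ch mm [ -43.7 -130.2   46.5] z [ 0.71  0.05 -0.71] F [0.38 0.26 0.05] gap -0.0 q [ 34.  45.  -5. 128. 217.  37. -93.]
```

View pics/scene6.png

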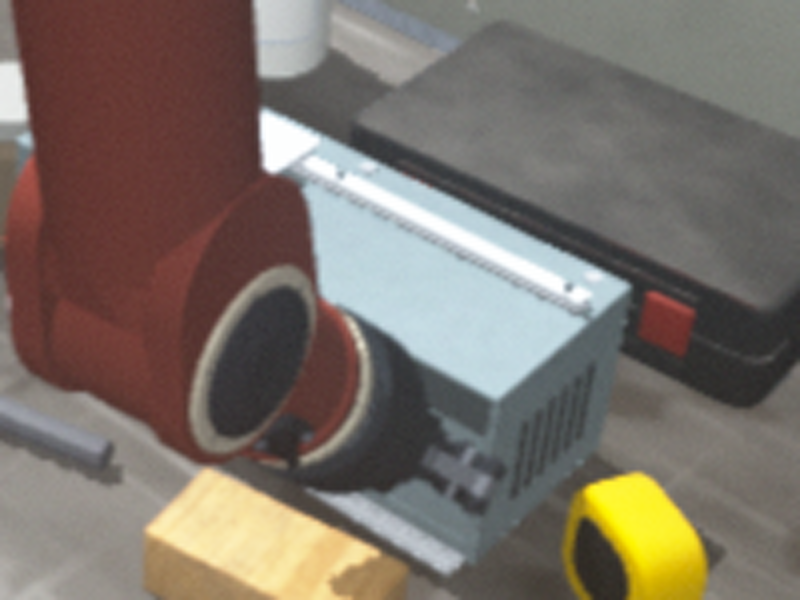

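```bash
python3 -m handwheel '{"delta_pos":[[0,0.5,0],[0,1,0],[0,1.3,0]],"rot":[[0,0,0],[0,0,0],[0,0,0]]}'; python3 -m handwheel '{"delta_pos":[[0,0.3,0],[0,0.6,0],[0,0.6,0]],"rot":[[0,0,0],[0,0,0],[0,0,0]]}';python3 -m handwheel '{"delta_pos":[[0,0.3,0],[0,0.6,0],[0,0.6,0]],"rot":[[0,0,0],[0,0,0],[0,0,0]]}'; python3 -c "
from h import *
show()"
```

```text
t: 14.3
eef_pos: [0.5915, -0.2067, 0.0473]
tcp_rot: [179.6, 45.1, -176.1]
contact_force: [0.2, -0.4, -0.3]
finger_gap: -0.0
t: 14.68
eef_pos: [0.5913, -0.201, 0.0471]
tcp_rot: [179.7, 45.1, -176.1]
contact_force: [-0.0, -0.8, 0.4]
finger_gap: -0.001
t: 15.05
eef_pos: [0.5908, -0.1949, 0.0471]
tcp_rot: [179.6, 45.1, -176.1]
contact_force: [0.0, -0.4, 0.4]
finger_gap: -0.001
t 15.05 ch mm [ -44.2 -105.1   47.1] z [ 0.71  0.05 -0.71] F [ 0.02 -0.4   0.4 ] gap -0.0 q [ 30.  44.  -4. 130. 213.  39. -91.]
```

```bash
for i in 1; do python3 -m handwheel '{"delta_pos":[[0,0.3,0],[0,0.6,0],[0,0.6,0]],"rot":[[0,0,0],[0,0,0],[0,0,0]]}';python3 -m handwheel '{"delta_pos":[[0,0.3,0],[0,0.3,0]],"rot":[[0,0,0],[0,0,0]]}'; python3 -m handwheel '{"delta_pos":[[0,0.3,0],[0,0.3,0]],"rot":[[0,0,0],[0,0,0]]}'; done; python3 -c "
from h import *
show()"
```

```text
t: 15.42
eef_pos: [0.5904, -0.1889, 0.0471]
tcp_rot: [179.6, 45.1, -176.1]
contact_force: [-0.4, -0.2, -0.7]
finger_gap: -0.0
t: 15.68
eef_pos: [0.5902, -0.186, 0.0471]
tcp_rot: [179.6, 45.1, -176.1]
contact_force: [0.4, 0.3, -0.0]
finger_gap: 0.003
t: 15.92
eef_pos: [0.5899, -0.1829, 0.0471]
tcp_rot: [179.6, 45.1, -176.1]
contact_force: [-0.2, 0.5, 0.4]
finger_gap: -0.004
t 15.93 ch mm [-44.3 -93.1  47.1] z [ 0.71  0.05 -0.71] F [-0.17  0.48  0.4 ] gap -0.0 q [ 28.  44.  -3. 132. 211.  40. -91.]
```

Still no contact well past where an "off" lever would be. I continue in small steps.

```bash
python3 -m handwheel '{"delta_pos":[[0,0.3,0],[0,0.3,0]],"rot":[[0,0,0],[0,0,0]]}';python3 -m handwheel '{"delta_pos":[[0,0.2,0],[0,0.2,0]],"rot":[[0,0,0],[0,0,0]]}'; python3 -m handwheel '{"delta_pos":[[0,0.2,0],[0,0.2,0]],"rot":[[0,0,0],[0,0,0]]}';  python3 -c "
from h import *
show()"
```

```text
t: 16.18
eef_pos: [0.5898, -0.18, 0.0471]
tcp_rot: [179.6, 45.1, -176.1]
contact_force: [0.3, 0.4, -0.1]
finger_gap: -0.001
t: 16.42
eef_pos: [0.5896, -0.1782, 0.0471]
tcp_rot: [179.7, 45.1, -176.1]
contact_force: [-0.3, -0.3, -0.5]
finger_gap: -0.001
t: 16.68
eef_pos: [0.5895, -0.1761, 0.0472]
tcp_rot: [179.6, 45.1, -176.1]
contact_force: [0.3, -0.0, 0.3]
finger_gap: -0.003
t 16.68 ch mm [-44.3 -86.3  47.2] z [ 0.71  0.05 -0.71] F [ 0.27 -0.02  0.26] gap -0.0 q [ 27.  44.  -3. 132. 210.  41. -90.]
```

```bash
python3 -m handwheel '{"delta_pos":[[0,0.2,0],[0,0.2,0]],"rot":[[0,0,0],[0,0,0]]}';python3 -m handwheel '{"delta_pos":[[0,0.2,0],[0,0.2,0]],"rot":[[0,0,0],[0,0,0]]}'; python3 -c "
from h import *
show()"
```

```text
t: 16.92
eef_pos: [0.5893, -0.1741, 0.0472]
tcp_rot: [179.6, 45.1, -176.1]
contact_force: [0.1, -0.1, 0.4]
finger_gap: 0.0
t: 17.18
eef_pos: [0.5892, -0.1721, 0.0472]
tcp_rot: [179.7, 45.1, -176.1]
contact_force: [-0.6, -0.3, 0.9]
finger_gap: 0.001
t 17.18 ch mm [-44.3 -82.3  47.2] z [ 0.71  0.05 -0.71] F [-0.56 -0.27  0.91] gap 0.0 q [ 27.  44.  -3. 132. 209.  41. -90.]
```

```bash
python3 -m handwheel '{"delta_pos":[[0,0.2,0],[0,0.2,0]],"rot":[[0,0,0],[0,0,0]]}';python3 -m handwheel '{"delta_pos":[[0,0.2,0],[0,0.2,0]],"rot":[[0,0,0],[0,0,0]]}'; python3 -c "
from h import *
show()"
```

```text
t: 17.42
eef_pos: [0.589, -0.1702, 0.0472]
tcp_rot: [179.7, 45.1, -176.1]
contact_force: [0.4, -0.5, -0.1]
finger_gap: -0.001
t: 17.68
eef_pos: [0.5889, -0.1681, 0.0472]
tcp_rot: [179.7, 45.1, -176.1]
contact_force: [0.7, 0.3, -1.2]
finger_gap: 0.001
t 17.68 ch mm [-44.3 -78.3  47.2] z [ 0.71  0.05 -0.71] F [ 0.68  0.27 -1.25] gap 0.0 q [ 26.  44.  -3. 133. 208.  41. -90.]
```

```bash
python3 -m handwheel '{"delta_pos":[[0,0.2,0],[0,0.2,0]],"rot":[[0,0,0],[0,0,0]]}';python3 -m handwheel '{"delta_pos":[[0,0.2,0],[0,0.2,0]],"rot":[[0,0,0],[0,0,0]]}'; python3 -c "
from h import *
show()
im,d=ctrl.capture('scene'); cv2.imwrite('pics/scene7.png',cv2.resize(im[200:350,290:490,::-1],None,fx=4,fy=4,interpolation=2))"
```

```text
t: 17.92
eef_pos: [0.5887, -0.1662, 0.0472]
tcp_rot: [179.7, 45.1, -176.1]
contact_force: [-0.5, 0.5, -0.3]
finger_gap: -0.002
t: 18.18
eef_pos: [0.5886, -0.1641, 0.0472]
tcp_rot: [179.6, 45.1, -176.1]
contact_force: [-0.2, 0.1, 0.6]
finger_gap: -0.0
t 18.18 ch mm [-44.3 -74.3  47.2] z [ 0.71  0.05 -0.71] F [-0.2   0.15  0.63] gap -0.0 q [ 26.  44.  -3. 133. 208.  42. -90.]
```

View pics/scene7.png

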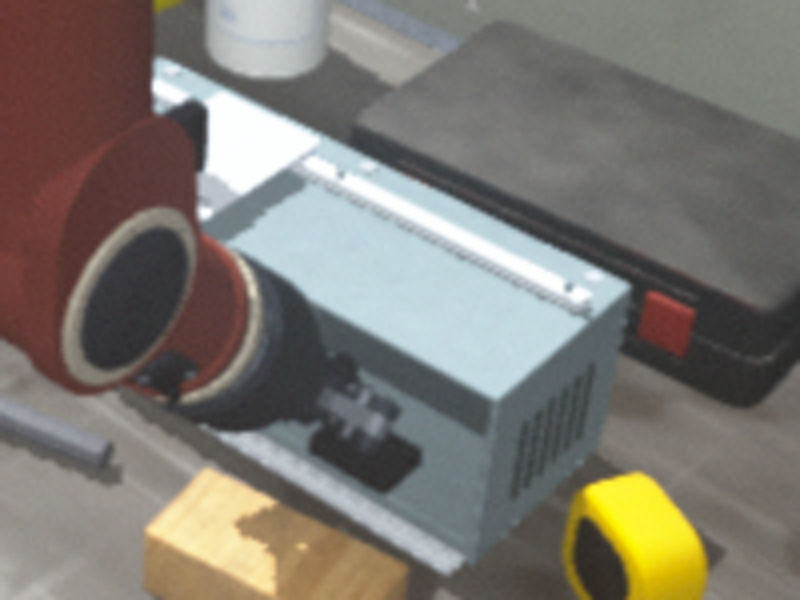

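```bash
python3 -m handwheel '{"delta_pos":[[0,0.2,0],[0,0.2,0]],"rot":[[0,0,0],[0,0,0]]}';python3 -m handwheel '{"delta_pos":[[0,0.1,0],[0,0.1,0]],"rot":[[0,0,0],[0,0,0]]}';python3 -m handwheel '{"delta_pos":[[0,0.1,0],[0,0.1,0]],"rot":[[0,0,0],[0,0,0]]}'; python3 -c "
from h import *
show()"
```

```text
t: 18.48
eef_pos: [0.5885, -0.1622, 0.0472]
tcp_rot: [179.7, 45.1, -176.1]
contact_force: [0.1, -0.5, -0.6]
finger_gap: -0.004
t: 18.73
eef_pos: [0.5884, -0.1613, 0.0472]
tcp_rot: [179.7, 45.1, -176.1]
contact_force: [-0.2, -0.9, 0.3]
finger_gap: -0.002
t: 18.98
eef_pos: [0.5883, -0.1604, 0.0472]
tcp_rot: [179.7, 45.1, -176.1]
contact_force: [-0.0, -0.2, 0.1]
finger_gap: -0.003
t 18.98 ch mm [-44.3 -70.5  47.2] z [ 0.71  0.05 -0.71] F [-0.02 -0.16  0.1 ] gap -0.0 q [ 25.  44.  -3. 133. 207.  42. -90.]
```

```bash
python3 -m handwheel '{"delta_pos":[[0,0.1,0],[0,0.1,0]],"rot":[[0,0,0],[0,0,0]]}';python3 -m handwheel '{"delta_pos":[[0,0.1,0],[0,0.1,0]],"rot":[[0,0,0],[0,0,0]]}';python3 -m handwheel '{"delta_pos":[[0,0.1,0],[0,0.1,0]],"rot":[[0,0,0],[0,0,0]]}'; python3 -c "
from h import *
show()"
```

```text
t: 19.23
eef_pos: [0.5883, -0.1593, 0.0472]
tcp_rot: [179.7, 45.1, -176.1]
contact_force: [0.1, -0.3, -0.7]
finger_gap: 0.003
t: 19.48
eef_pos: [0.5882, -0.1583, 0.0472]
tcp_rot: [179.7, 45.1, -176.1]
contact_force: [-0.2, -0.2, -0.6]
finger_gap: 0.003
t: 19.73
eef_pos: [0.5881, -0.1573, 0.0472]
tcp_rot: [179.7, 45.1, -176.1]
contact_force: [0.5, -0.1, 0.6]
finger_gap: 0.0
t 19.73 ch mm [-44.3 -67.4  47.2] z [ 0.71  0.05 -0.71] F [ 0.46 -0.12  0.6 ] gap 0.0 q [ 25.  44.  -3. 134. 207.  42. -89.]
```

```bash
python3 -c "
from h import *
s=ctrl.read_state()
im,d=ctrl.capture('scene'); im=im[:,:,::-1][235:335,330:440]
cv2.imwrite('pics/scene8.png',cv2.resize(im,None,fx=7,fy=6,interpolation=2))
f=lambda p:(proj('scene',p)-[330,235])*[7,6]
print('tcp',f(s['eef_pos']));print('on tip',f(ch(-46,-60,66)),'off',f(ch(-46,-98,66)),'piv',f(ch(-46,-79,20)))
print(cloud('scene',d)[235:335:1,330:440][60,20])
"
```

```text
tcp [333.09108279 399.6529947 ]
on tip [314.36578084 349.641931  ] off [421.86437026 401.36986617] piv [353.75593016 478.02253329]
[ 0.44559132 -0.20515281  0.17746662]
```

View pics/scene8.png

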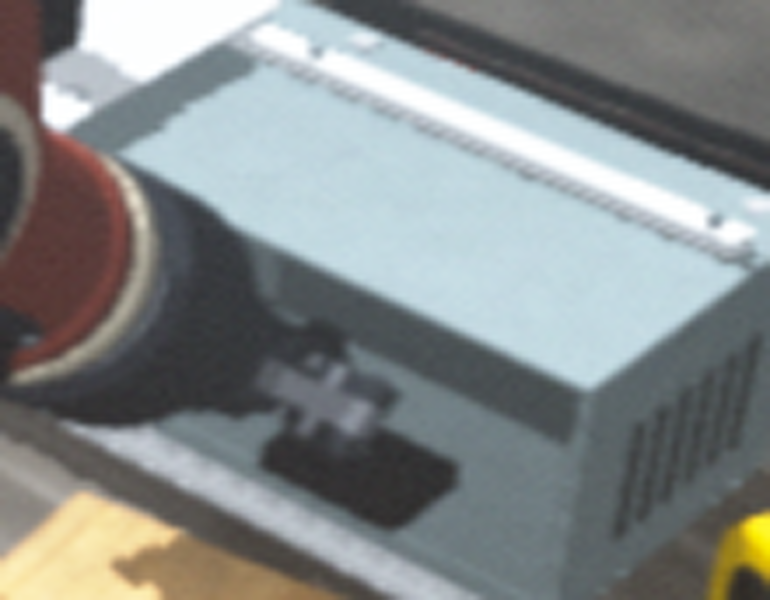

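```bash
python3 -m handwheel '{"delta_pos":[[0,0.1,0],[0,0.1,0]],"rot":[[0,0,0],[0,0,0]]}';python3 -m handwheel '{"delta_pos":[[0,0.1,0],[0,0.1,0]],"rot":[[0,0,0],[0,0,0]]}'; python3 -c "
from h import *
show()"
```

```text
t: 20.02
eef_pos: [0.5881, -0.1564, 0.0473]
tcp_rot: [179.7, 45.1, -176.1]
contact_force: [-0.7, 0.0, 0.0]
finger_gap: 0.0
t: 20.27
eef_pos: [0.588, -0.1553, 0.0472]
tcp_rot: [179.7, 45.1, -176.1]
contact_force: [-1.0, 0.8, -0.2]
finger_gap: 0.004
t 20.27 ch mm [-44.4 -65.4  47.2] z [ 0.71  0.05 -0.71] F [-1.05  0.77 -0.25] gap 0.0 q [ 25.  44.  -3. 134. 206.  42. -89.]
```

```bash
python3 -m handwheel '{"delta_pos":[[0,-1.5,0],[0,-3,0],[0,-4.5,0],[0,-5,0],[0,-5,0]],"rot":[[0,0,0],[0,0,0],[0,0,0],[0,0,0],[0,0,0]]}'; python3 -c "
from h import *
show();s=ctrl.read_state()
im,d=ctrl.capture('scene'); im=im[:,:,::-1][235:335,330:440]
cv2.imwrite('pics/scene9.png',cv2.resize(im,None,fx=7,fy=6,interpolation=2))
f=lambda p:(proj('scene',p)-[330,235])*[7,6]
print('tcp',f(s['eef_pos']))
im,d=ctrl.capture('top'); cv2.imwrite('pics/top9.png',cv2.resize(im[200:300,330:490,::-1],None,fx=5,fy=5,interpolation=2))
print('tcp',(proj('top',s['eef_pos'])-[330,200])*5)
"
```

```text
t: 20.9
eef_pos: [0.5915, -0.2054, 0.047]
tcp_rot: [179.7, 45.1, -176.1]
contact_force: [0.0, 0.6, -0.3]
finger_gap: 0.002
t 20.9 ch mm [ -44.3 -115.6   47. ] z [ 0.71  0.05 -0.71] F [ 0.04  0.62 -0.27] gap 0.0 q [ 32.  44.  -4. 130. 214.  39. -92.]
tcp [469.75175179 466.72037624]
tcp [549.58912462 142.62916036]
```

View pics/scene9.png

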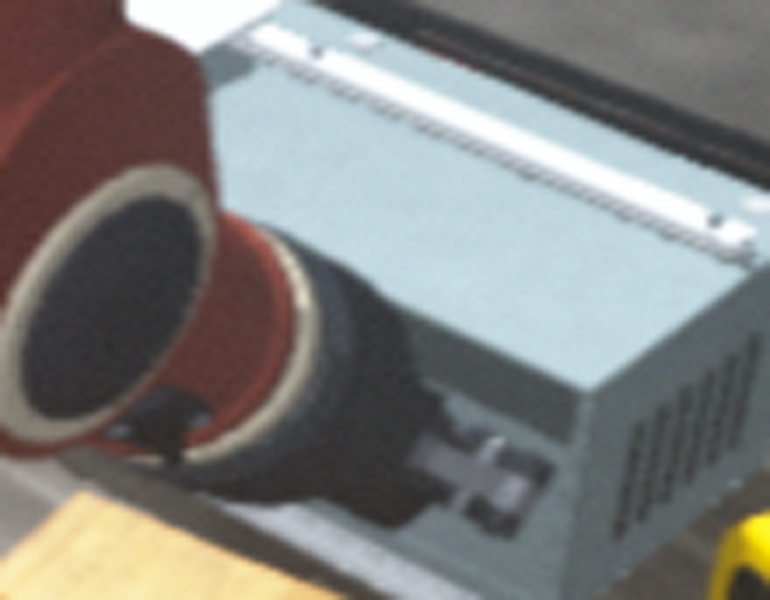

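View pics/top9.png

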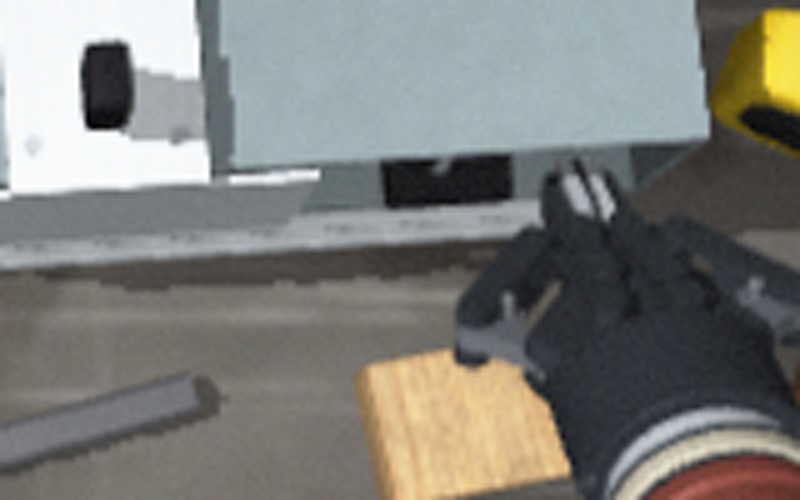

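```bash
python3 -c "
from h import *
g=lambda u,v,z:inch(atz('top',330+u/5,200+v/5,z)).round(1)
print('roof edge',g(549,156,.113),g(240,166,.113),g(700,137,.113))
print('shaft low',g(438,172,.035),g(445,163,.035),g(445,163,.045))
for z in (.018,.03,.04,.05):print('block',z,g(383,207,z),g(512,198,z))
print('lip',g(250,268,.013),g(540,232,.013))
"
```

```text
roof edge [-61.7 -98.7 113. ] [-58.1  11.  113. ] [ -58.4 -153.   113. ]
shaft low [-50.7 -74.3  35. ] [-47.3 -77.3  35. ] [-49.2 -75.3  45. ]
block 0.018 [-60.1 -54.7  18. ] [ -59.8 -105.6   18. ]
block 0.03 [-62.1 -52.6  30. ] [ -61.9 -102.9   30. ]
block 0.04 [-63.8 -50.9  40. ] [ -63.5 -100.6   40. ]
block 0.05 [-65.5 -49.1  50. ] [-65.2 -98.3  50. ]
lip [-80.   -1.1  13. ] [ -73.2 -116.3   13. ]
```

```bash
python3 -c "
from h import *
s=ctrl.read_state();Rm=R.from_euler('xyz',s['tcp_rot'],degrees=True).as_matrix()
for b in (0,10,20,30,40,60):
  p=s['eef_pos']-Rm[:,2]*b/1e3
  print(b,(proj('top',p)-[330,200])*5,(proj('scene',p)-[330,235])*[7,6],inch(p).round(1))
im,d=ctrl.capture('top');Q=cloud('top',d)
for u,v in ((575,185),(600,190),(590,180),(605,215),(560,200),(450,185)):
  print((u,v),inch(Q[200+v//5,330+u//5]).round(1))
im,d=ctrl.capture('scene');Q=cloud('scene',d)
for u,v in ((520,485),(490,520),(540,470),(440,460),(490,450)):
  print('s',(u,v),inch(Q[235+v//6,330+u//7]).round(1))
"
```

```text
0 [546.7729102  142.63498527] [466.80505327 465.20782879] [ -44.2 -114.6   47. ]
10 [553.09587511 157.11323077] [454.99497101 459.94547766] [ -51.3 -114.6   54.1]
20 [559.53141475 171.84924846] [442.99049563 454.59650859] [ -58.4 -114.7   61.1]
30 [566.08256255 186.84998428] [430.78678774 449.15876526] [ -65.4 -114.7   68.2]
40 [572.75246194 202.12263599] [418.378846   443.63001915] [ -72.5 -114.8   75.2]
60 [586.46166945 233.51380689] [392.92940433 432.29022529] [ -86.7 -114.9   89.4]
(575, 185) [ -67.6 -114.3   83.4]
(600, 190) [ -71.3 -121.2   90.8]
(590, 180) [ -66.6 -119.2   86.4]
(605, 215) [ -81.3 -120.9   95.1]
(560, 200) [ -73.2 -107.5   86. ]
(450, 185) [-55.4 -79.2  31.1]
s (520, 485) [-121.8 -174.2  130.3]
s (490, 520) [-130.4 -173.   121.3]
s (540, 470) [-116.1 -176.3  132.5]
s (440, 460) [-135.3 -157.4  138.1]
s (490, 450) [-112.5 -159.8  126.9]
```

```bash
python3 -m handwheel '{"delta_pos":[[-0.8,0,-0.5],[-0.8,0.6,-0.5],[-0.8,1.2,-0.5],[-0.8,1.2,-0.5]],"rot":[[0,0,0],[0,0,0],[0,0,0],[0,0,0]]}';python3 -m handwheel '{"delta_pos":[[0,0.4,0],[0,0.8,0],[0,0.8,0]],"rot":[[0,0,0],[0,0,0],[0,0,0]]}'; python3 -m handwheel '{"delta_pos":[[0,0.4,0],[0,0.8,0],[0,0.8,0]],"rot":[[0,0,0],[0,0,0],[0,0,0]]}'; python3 -c "
from h import *
show()"
```

```text
t: 21.6
eef_pos: [0.5927, -0.1919, 0.0562]
tcp_rot: [179.6, 45.1, -176.1]
contact_force: [-0.3, -0.2, -0.3]
finger_gap: -0.003
t: 21.98
eef_pos: [0.5922, -0.1847, 0.0562]
tcp_rot: [179.6, 45.1, -176.1]
contact_force: [-0.2, 0.3, -0.7]
finger_gap: -0.001
t: 22.35
eef_pos: [0.5916, -0.1766, 0.0563]
tcp_rot: [179.6, 45.1, -176.1]
contact_force: [0.2, -0.6, 0.1]
finger_gap: 0.005
t 22.35 ch mm [-42.2 -86.9  56.3] z [ 0.71  0.05 -0.71] F [ 0.25 -0.65  0.13] gap 0.0 q [ 28.  43.  -4. 132. 210.  39. -91.]
```

```bash
python3 -m handwheel '{"delta_pos":[[0,0.2,0],[0,0.4,0],[0,0.4,0]],"rot":[[0,0,0],[0,0,0],[0,0,0]]}'; python3 -m handwheel '{"delta_pos":[[0,0.2,0],[0,0.2,0]],"rot":[[0,0,0],[0,0,0]]}';python3 -m handwheel '{"delta_pos":[[0,0.2,0],[0,0.2,0]],"rot":[[0,0,0],[0,0,0]]}'; python3 -m handwheel '{"delta_pos":[[0,0.2,0],[0,0.2,0]],"rot":[[0,0,0],[0,0,0]]}'; python3 -c "
from h import *
show()"
```

```text
t: 22.72
eef_pos: [0.5914, -0.1731, 0.0564]
tcp_rot: [179.7, 45.1, -176.1]
contact_force: [-0.1, 0.1, 0.5]
finger_gap: 0.003
t: 22.98
eef_pos: [0.5912, -0.1711, 0.0564]
tcp_rot: [179.7, 45.1, -176.1]
contact_force: [0.1, 0.8, -0.6]
finger_gap: -0.001
t: 23.22
eef_pos: [0.5911, -0.169, 0.0564]
tcp_rot: [179.6, 45.1, -176.1]
contact_force: [0.5, 0.5, 0.0]
finger_gap: -0.0
t: 23.48
eef_pos: [0.591, -0.1671, 0.0564]
tcp_rot: [179.7, 45.1, -176.1]
contact_force: [0.6, -0.6, -0.3]
finger_gap: -0.003
t 23.48 ch mm [-42.2 -77.3  56.4] z [ 0.71  0.05 -0.71] F [ 0.64 -0.56 -0.3 ] gap -0.0 q [ 26.  43.  -3. 132. 209.  40. -91.]
```

```bash
python3 -m handwheel '{"delta_pos":[[0,0.2,0],[0,0.2,0]],"rot":[[0,0,0],[0,0,0]]}'; python3 -m handwheel '{"delta_pos":[[0,0.1,0],[0,0.1,0]],"rot":[[0,0,0],[0,0,0]]}';python3 -m handwheel '{"delta_pos":[[0,0.1,0],[0,0.1,0]],"rot":[[0,0,0],[0,0,0]]}'; python3 -m handwheel '{"delta_pos":[[0,0.1,0],[0,0.1,0]],"rot":[[0,0,0],[0,0,0]]}'; python3 -c "
from h import *
show()"
```

```text
t: 23.72
eef_pos: [0.5908, -0.165, 0.0564]
tcp_rot: [179.6, 45.1, -176.1]
contact_force: [-1.1, -0.4, -0.5]
finger_gap: 0.0
t: 23.98
eef_pos: [0.5907, -0.1642, 0.0564]
tcp_rot: [179.7, 45.1, -176.1]
contact_force: [0.0, -0.1, 0.0]
finger_gap: 0.0
t: 24.22
eef_pos: [0.5906, -0.1632, 0.0564]
tcp_rot: [179.7, 45.1, -176.1]
contact_force: [-0.5, -0.5, 0.3]
finger_gap: -0.0
t: 24.48
eef_pos: [0.5906, -0.1622, 0.0564]
tcp_rot: [179.7, 45.1, -176.1]
contact_force: [-0.1, -0.0, -0.4]
finger_gap: -0.005
t 24.48 ch mm [-42.2 -72.5  56.4] z [ 0.71  0.05 -0.71] F [-0.08 -0.04 -0.36] gap -0.01 q [ 26.  43.  -3. 133. 208.  40. -91.]
```

```bash
python3 -m handwheel '{"delta_pos":[[0,0.1,0],[0,0.1,0]],"rot":[[0,0,0],[0,0,0]]}'; python3 -m handwheel '{"delta_pos":[[0,0.1,0],[0,0.1,0]],"rot":[[0,0,0],[0,0,0]]}';python3 -m handwheel '{"delta_pos":[[0,0.1,0],[0,0.1,0]],"rot":[[0,0,0],[0,0,0]]}'; python3 -m handwheel '{"delta_pos":[[0,0.1,0],[0,0.1,0]],"rot":[[0,0,0],[0,0,0]]}'; python3 -c "
from h import *
show()"
```

```text
t: 24.72
eef_pos: [0.5905, -0.1612, 0.0564]
tcp_rot: [179.7, 45.1, -176.1]
contact_force: [-0.3, -1.0, 0.5]
finger_gap: -0.001
t: 24.98
eef_pos: [0.5904, -0.1602, 0.0564]
tcp_rot: [179.7, 45.1, -176.1]
contact_force: [0.6, -0.2, 0.3]
finger_gap: 0.001
t: 25.22
eef_pos: [0.5904, -0.1592, 0.0564]
tcp_rot: [179.7, 45.1, -176.1]
contact_force: [-0.9, 0.4, 0.5]
finger_gap: 0.001
t: 25.48
eef_pos: [0.5903, -0.1582, 0.0564]
tcp_rot: [179.7, 45.1, -176.1]
contact_force: [0.7, 0.1, 0.3]
finger_gap: -0.002
t 25.48 ch mm [-42.2 -68.5  56.4] z [ 0.71  0.05 -0.71] F [0.72 0.12 0.28] gap -0.0 q [ 25.  43.  -3. 133. 207.  41. -90.]
```

```bash
python3 -m handwheel '{"delta_pos":[[0,0.1,0],[0,0.1,0]],"rot":[[0,0,0],[0,0,0]]}'; python3 -m handwheel '{"delta_pos":[[0,0.1,0],[0,0.1,0]],"rot":[[0,0,0],[0,0,0]]}';python3 -m handwheel '{"delta_pos":[[0,0.1,0],[0,0.1,0]],"rot":[[0,0,0],[0,0,0]]}'; python3 -c "
from h import *
show();s=ctrl.read_state()
im,d=ctrl.capture('scene'); im=im[:,:,::-1][235:335,330:440]
cv2.imwrite('pics/scene10.png',cv2.resize(im,None,fx=7,fy=6,interpolation=2))
"
```

```text
t: 25.72
eef_pos: [0.5902, -0.1572, 0.0564]
tcp_rot: [179.7, 45.1, -176.1]
contact_force: [0.7, -0.1, -0.2]
finger_gap: 0.002
t: 25.98
eef_pos: [0.5902, -0.1562, 0.0565]
tcp_rot: [179.7, 45.1, -176.1]
contact_force: [0.3, 0.2, -0.1]
finger_gap: 0.001
t: 26.22
eef_pos: [0.5901, -0.1552, 0.0564]
tcp_rot: [179.7, 45.1, -176.1]
contact_force: [-0.1, 0.4, -0.3]
finger_gap: 0.001
t 26.23 ch mm [-42.2 -65.5  56.4] z [ 0.71  0.05 -0.71] F [-0.15  0.39 -0.26] gap 0.0 q [ 25.  43.  -3. 133. 207.  41. -90.]
```

View pics/scene10.png

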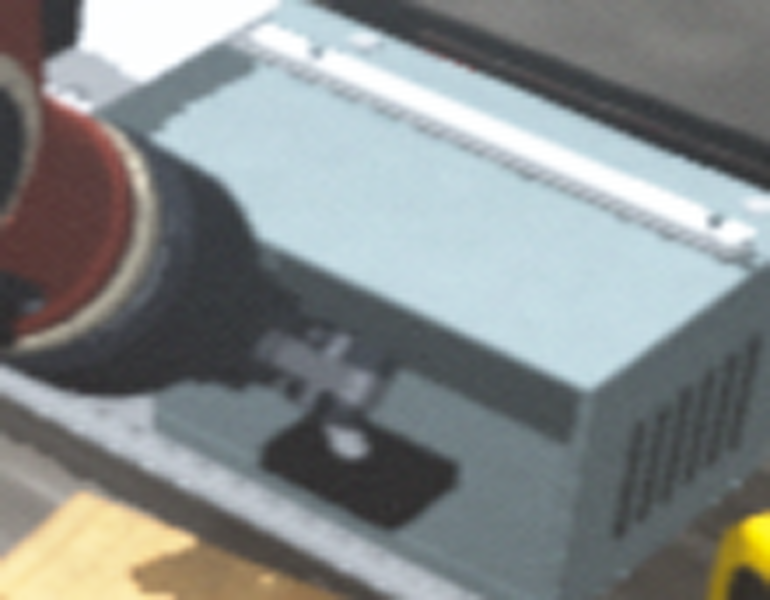

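```bash
python3 -m handwheel '{"delta_pos":[[0,0.1,0],[0,0.1,0]],"rot":[[0,0,0],[0,0,0]]}'; python3 -m handwheel '{"delta_pos":[[0,0.1,0],[0,0.1,0]],"rot":[[0,0,0],[0,0,0]]}';python3 -m handwheel '{"delta_pos":[[0,0.1,0],[0,0.1,0]],"rot":[[0,0,0],[0,0,0]]}'; python3 -m handwheel '{"delta_pos":[[0,0.1,0],[0,0.1,0]],"rot":[[0,0,0],[0,0,0]]}'; python3 -c "
from h import *
show()"
```

```text
t: 26.52
eef_pos: [0.59, -0.1542, 0.0565]
tcp_rot: [179.7, 45.1, -176.1]
contact_force: [-0.5, -0.1, 0.8]
finger_gap: 0.005
t: 26.78
eef_pos: [0.5899, -0.1532, 0.0564]
tcp_rot: [179.7, 45.1, -176.1]
contact_force: [-0.2, -0.0, -0.5]
finger_gap: 0.004
t: 27.02
eef_pos: [0.5899, -0.1522, 0.0565]
tcp_rot: [179.7, 45.1, -176.1]
contact_force: [-0.2, 0.4, 0.8]
finger_gap: 0.002
t: 27.28
eef_pos: [0.5898, -0.1512, 0.0565]
tcp_rot: [179.7, 45.1, -176.1]
contact_force: [-0.7, -0.6, 0.2]
finger_gap: -0.0
t 27.27 ch mm [-42.3 -61.5  56.5] z [ 0.71  0.05 -0.71] F [-0.68 -0.55  0.18] gap -0.0 q [ 24.  43.  -3. 134. 206.  41. -90.]
```

```bash
python3 -c "
from h import *
s=ctrl.read_state();Rm=R.from_euler('xyz',s['tcp_rot'],degrees=True).as_matrix()
im,d=ctrl.capture('top'); cv2.imwrite('pics/top11.png',cv2.resize(im[205:275,380:470,::-1],None,fx=8,fy=8,interpolation=0))
for b in (0,10,20,30,40):
  p=s['eef_pos']-Rm[:,2]*b/1e3
  print(b,(proj('top',p)-[380,205])*8,'upper',(proj('top',p-Rm[:,0]*.011)-[380,205])*8, 'L',(proj('top',p-Rm[:,0]*.011+Rm[:,1]*.01)-[380,205])*8)
print('on tip',(proj('top',ch(-46,-60,66))-[380,205])*8)
np.save('pics/top11d.npy',d)
"
```

```text
0 [259.66662308 186.54131919] upper [262.07073901 147.48011103] L [219.74746856 150.30751718]
10 [267.9246387  209.94910684] upper [270.40624141 170.69563931] L [227.70506993 173.55457241]
20 [276.33127325 233.7781628 ] upper [278.89278195 194.33182972] L [235.80690037 197.22297335]
30 [284.89057518 258.03996264] upper [287.53450335 218.4002203 ] L [244.0569169  221.32427989]
40 [293.60674133 282.74640253] upper [296.33570122 242.91277496] L [252.45922263 245.87047872]
on tip [261.92803534 194.31075024]
```

View pics/top11.png

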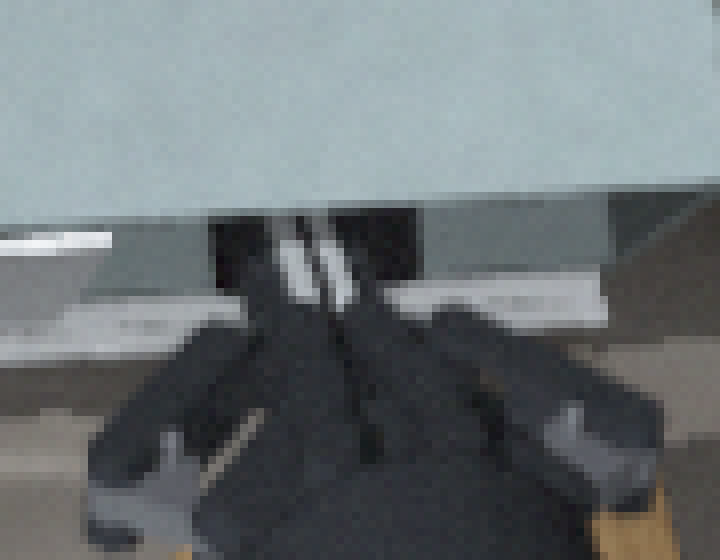

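```bash
python3 -c "
from h import *
g=lambda u,v,z:inch(atz('top',380+u/8,205+v/8,z)).round(1)
print('slit',g(315,250,.085),g(305,225,.078),'tips L/R',g(283,228,.078),g(332,228,.078))
print('block L',g(210,250,.031),'R',g(420,240,.031),'roof edge',g(300,213,.113))
d=np.load('pics/top11d.npy');Q=cloud('top',d)
for u in range(200,440,16): print(u,inch(Q[205+230//8,380+u//8]).round(1),inch(Q[205+255//8,380+u//8]).round(1))
"
```

```text
slit [-63.4 -67.2  85. ] [-56.2 -66.9  78. ] tips L/R [-56.5 -61.8  78. ] [-57.3 -73.1  78. ]
block L [-52.1 -52.7  31. ] R [ -53.  -103.8   31. ] roof edge [-59.9 -59.1 113. ]
200 [-43.3 -53.   18.7] [-49.3 -52.4  18.9]
216 [-45.  -55.5  26.8] [-51.2 -54.7  28.1]
232 [-45.6 -59.1  28.4] [-51.8 -58.3  30. ]
248 [-45.5 -63.3  26.7] [-62.5 -51.4  88.3]
264 [-55.2 -57.6  77.4] [-62.1 -55.7  84.7]
280 [-57.  -59.6  86.1] [-63.9 -57.7  93.3]
296 [-57.1 -63.5  85.1] [-64.3 -61.1  94.2]
312 [-57.7 -66.8  86.9] [-64.5 -64.8  94.2]
328 [-58.3 -70.   88.9] [-64.4 -68.8  92.3]
344 [-57.5 -74.8  83.5] [-63.3 -74.   84.5]
360 [-47.5 -90.4  27.7] [-64.  -77.1  87.1]
376 [-48.2 -93.7  30.1] [-54.  -93.3  29.5]
392 [-48.2 -97.9  28.9] [-54.9 -96.4  32.9]
408 [ -48.4 -101.9   28.4] [ -54.2 -101.4   27.7]
424 [ -46.6 -108.3   17.3] [ -52.7 -107.6   17.8]
```

```bash
python3 -m handwheel '{"delta_pos":[[0,0.1,0],[0,0.1,0]],"rot":[[0,0,0],[0,0,0]]}'; python3 -m handwheel '{"delta_pos":[[0,0.1,0],[0,0.1,0]],"rot":[[0,0,0],[0,0,0]]}';python3 -m handwheel '{"delta_pos":[[0,0.1,0],[0,0.1,0]],"rot":[[0,0,0],[0,0,0]]}'; python3 -c "
from h import *
show()"
```

```text
t: 27.58
eef_pos: [0.5897, -0.1502, 0.0565]
tcp_rot: [179.7, 45.1, -176.1]
contact_force: [-0.1, -0.7, -0.4]
finger_gap: -0.003
t: 27.82
eef_pos: [0.5896, -0.1492, 0.0564]
tcp_rot: [179.7, 45.1, -176.1]
contact_force: [0.3, 0.0, -0.1]
finger_gap: 0.0
t: 28.08
eef_pos: [0.5896, -0.1482, 0.0565]
tcp_rot: [179.7, 45.1, -176.1]
contact_force: [0.3, -0.5, -0.2]
finger_gap: -0.0
t 28.07 ch mm [-42.3 -58.5  56.5] z [ 0.71  0.05 -0.71] F [ 0.28 -0.47 -0.17] gap -0.0 q [ 24.  43.  -3. 134. 206.  41. -90.]
```

```bash
python3 -c "
from h import *
s=ctrl.read_state()
im,d=ctrl.capture('scene'); cv2.imwrite('pics/scene12.png',cv2.resize(im[265:325,345:415,::-1],None,fx=10,fy=10,interpolation=2))
np.save('pics/s12.npy',d)
f=lambda p:((proj('scene',p)-[345,265])*10).round()
print('tcp',f(s['eef_pos']),'on',f(ch(-46,-60,66)),'piv',f(ch(-46,-79,20)))
Q=cloud('scene',d)
for v in range(274,318,3):
  print(v,' '.join('%d,%d,%d'%tuple(inch(Q[v,u])) for u in range(366,392,3)))
"
```

```text
tcp [300. 307.] on [299. 283.] piv [355. 497.]
274 -53,-39,108 -54,-47,113 -50,-51,113 -47,-56,114 -43,-60,114 -38,-64,113 -33,-68,112 -30,-73,113 -27,-78,114
277 -1,-4,51 8,-4,45 -53,-54,109 -51,-60,111 -47,-64,111 -46,-70,114 -41,-74,113 -39,-79,115 -33,-82,113
280 -109,-79,147 11,-3,35 14,-9,36 11,-19,43 -57,-71,113 -52,-74,112 -47,-79,112 -46,-84,114 -42,-88,114
283 -102,-75,134 -94,-76,130 15,-9,27 10,-20,36 15,-24,36 14,-33,41 -55,-84,111 -54,-90,115 -48,-93,112
286 -134,-98,159 -125,-98,154 12,-12,22 15,-17,24 14,-26,29 13,-34,35 15,-40,36 15,-48,41 -55,-98,112
289 -133,-97,152 -130,-102,152 -88,-80,114 -111,-102,141 -730,-509,751 13,-35,27 14,-42,30 14,-49,34 12,-58,41
292 -133,-98,145 -128,-101,144 -122,-103,141 -113,-104,136 -116,-112,143 -115,-118,146 13,-43,23 13,-50,27 15,-57,29
295 -135,-100,140 -130,-103,139 -128,-108,141 -123,-111,139 -118,-114,138 -117,-119,140 11,-46,17 13,-51,19 14,-58,23
298 -23,-24,18 -108,-88,109 -119,-103,125 -126,-113,135 -119,-115,132 -116,-119,133 3,-51,17 7,-56,17 12,-60,16
301 -31,-30,18 -24,-33,15 -127,-109,126 -128,-115,131 -124,-119,131 -11,-54,20 -5,-57,18 -3,-64,20 3,-67,18
304 -38,-35,17 -34,-40,18 -30,-45,18 -129,-117,126 -123,-119,123 -38,-72,39 -11,-62,16 -11,-70,21 -4,-73,18
307 -47,-42,19 -43,-47,19 -48,-58,30 -43,-62,29 -47,-71,37 -43,-76,37 -31,-75,29 -25,-79,27 -13,-79,19
310 -52,-46,17 -58,-58,28 -57,-64,31 -52,-68,30 -47,-72,29 -46,-79,32 -40,-82,31 -36,-87,31 -29,-89,28
313 -56,-50,13 -57,-57,18 -59,-67,26 -57,-72,28 -56,-78,31 -49,-82,29 -45,-86,29 -42,-91,29 -39,-96,31
316 -59,-52,8 -58,-59,11 -57,-66,16 -60,-75,23 -61,-83,29 -55,-86,27 -51,-91,27 -48,-96,29 -43,-100,28
```

View pics/scene12.png

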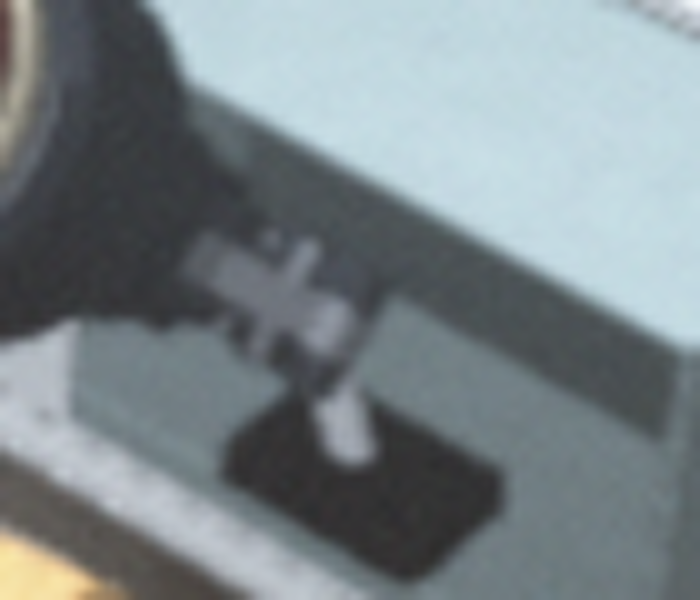

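```bash
python3 -c "
from h import *
o=ori(45.2).as_matrix();p=ch(-34,-105.6,145.4)
for b in(0,10,20,30):
  print(b,(proj('top',p-o[:,2]*b/1e3)-[260,150])*3,'upper',(proj('top',p-o[:,2]*b/1e3-o[:,0]*.011)-[260,150])*3)
"
python3 -c "
import cv2
a=cv2.imread('pics/top2.png');cv2.imwrite('pics/top2b.png',cv2.resize(a[170:330,480:660],None,fx=4,fy=4,interpolation=0))"
```

```text
0 [558.79554234 184.37718819] upper [560.53164898 167.89511459]
10 [563.10685487 193.57991503] upper [564.89236703 177.0037722 ]
20 [567.50359491 202.96499142] upper [569.34014426 186.29427882]
30 [571.98832693 212.53789142] upper [573.8776141  195.77213515]
```

View pics/top2b.png

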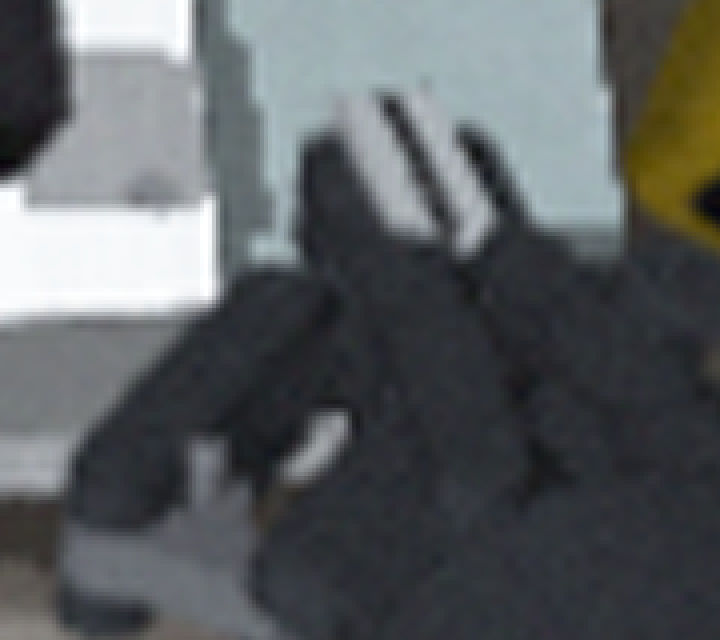

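```bash
python3 -m handwheel '{"delta_pos":[[0,-1.5,0],[0,-3,0],[0,-3.6,0],[0,-3.6,0.8],[0,-3.6,1.5],[0,-3.6,1.5]],"rot":[[0,0,0],[0,0,0],[0,0,0],[0,0,0],[0,0,0],[0,0,0]]}'; python3 -c "
from h import *
show()"; python3 -m handwheel '{"delta_pos":[[0,0.4,0],[0,0.8,0],[0,0.8,0]],"rot":[[0,0,0],[0,0,0],[0,0,0]]}'; python3 -m handwheel '{"delta_pos":[[0,0.3,0],[0,0.3,0]],"rot":[[0,0,0],[0,0,0]]}';python3 -m handwheel '{"delta_pos":[[0,0.2,0],[0,0.2,0]],"rot":[[0,0,0],[0,0,0]]}'; python3 -c "
from h import *
show()"
```

```text
t: 28.88
eef_pos: [0.6032, -0.1822, 0.0451]
tcp_rot: [179.6, 45.1, -176.1]
contact_force: [-0.3, 0.4, 0.3]
finger_gap: -0.002
t 28.88 ch mm [-31.  -93.2  45.1] z [ 0.71  0.06 -0.71] F [-0.31  0.4   0.34] gap -0.0 q [ 28.  45.  -4. 130. 211.  39. -91.]
t: 29.25
eef_pos: [0.6021, -0.1746, 0.0459]
tcp_rot: [179.6, 45.1, -176.1]
contact_force: [0.5, 0.3, -0.6]
finger_gap: -0.001
t: 29.5
eef_pos: [0.6019, -0.1722, 0.0458]
tcp_rot: [179.7, 45.1, -176.1]
contact_force: [-0.1, 0.2, 0.6]
finger_gap: -0.0
t: 29.75
eef_pos: [0.6018, -0.1703, 0.0458]
tcp_rot: [179.7, 45.1, -176.1]
contact_force: [-0.0, -0.0, -0.2]
finger_gap: -0.003
t 29.75 ch mm [-31.6 -81.3  45.8] z [ 0.71  0.05 -0.71] F [-0.02 -0.02 -0.21] gap -0.0 q [ 26.  45.  -3. 131. 209.  40. -91.]
```

```bash
python3 -m handwheel '{"delta_pos":[[0,0.2,0],[0,0.2,0]],"rot":[[0,0,0],[0,0,0]]}';python3 -m handwheel '{"delta_pos":[[0,0.2,0],[0,0.2,0]],"rot":[[0,0,0],[0,0,0]]}';python3 -m handwheel '{"delta_pos":[[0,0.2,0],[0,0.2,0]],"rot":[[0,0,0],[0,0,0]]}'; python3 -c "
from h import *
show()"
```

```text
t: 30.0
eef_pos: [0.6017, -0.1682, 0.0458]
tcp_rot: [179.6, 45.1, -176.1]
contact_force: [-0.4, -0.2, 0.3]
finger_gap: -0.001
t: 30.25
eef_pos: [0.6015, -0.1662, 0.0458]
tcp_rot: [179.7, 45.1, -176.1]
contact_force: [0.4, 0.3, 0.5]
finger_gap: -0.0
t: 30.5
eef_pos: [0.6014, -0.1643, 0.0458]
tcp_rot: [179.7, 45.1, -176.1]
contact_force: [1.0, -0.2, 0.5]
finger_gap: -0.003
t 30.5 ch mm [-31.6 -75.3  45.8] z [ 0.71  0.05 -0.71] F [ 1.   -0.25  0.49] gap -0.0 q [ 25.  45.  -3. 131. 208.  40. -90.]
```

```bash
python3 -m handwheel '{"delta_pos":[[0,0.1,0],[0,0.1,0]],"rot":[[0,0,0],[0,0,0]]}';python3 -m handwheel '{"delta_pos":[[0,0.1,0],[0,0.1,0]],"rot":[[0,0,0],[0,0,0]]}';python3 -m handwheel '{"delta_pos":[[0,0.1,0],[0,0.1,0]],"rot":[[0,0,0],[0,0,0]]}';python3 -m handwheel '{"delta_pos":[[0,0.1,0],[0,0.1,0]],"rot":[[0,0,0],[0,0,0]]}'; python3 -c "
from h import *
show()"
```

```text
t: 30.75
eef_pos: [0.6013, -0.1636, 0.0458]
tcp_rot: [179.7, 45.1, -176.1]
contact_force: [-0.4, -0.2, -0.0]
finger_gap: -0.001
t: 31.0
eef_pos: [0.6013, -0.1632, 0.0459]
tcp_rot: [179.7, 45.1, -176.2]
contact_force: [-0.3, -0.8, -0.3]
finger_gap: -0.001
t: 31.25
eef_pos: [0.6012, -0.1627, 0.0459]
tcp_rot: [179.7, 45.1, -176.2]
contact_force: [-0.7, -3.5, -0.1]
finger_gap: 0.001
t: 31.5
eef_pos: [0.6011, -0.1624, 0.0459]
tcp_rot: [179.8, 45.1, -176.2]
contact_force: [-0.5, -4.2, 0.0]
finger_gap: 0.0
t 31.5 ch mm [-31.7 -73.4  45.9] z [ 0.71  0.05 -0.71] F [-0.49 -4.19  0.04] gap 0.0 q [ 25.  44.  -3. 132. 207.  41. -90.]
```

```bash
python3 -m handwheel '{"delta_pos":[[0,-0.8,0],[0,-1.5,0],[0,-1.5,-4],[0,-1.5,-8],[0,-1.5,-11],[-2.5,-1.5,-14],[-5,-1.5,-16],[-5,-1.5,-16]],"rot":[[0,0,0],[0,0,0],[0,0,0],[0,0,0],[0,0,0],[0,0,0],[0,0,0],[0,0,0]]}'; python3 -c "
from h import *
show();
im,d=ctrl.capture('scene'); cv2.imwrite('pics/scene13.png',cv2.resize(im[200:350,290:490,::-1],None,fx=4,fy=4,interpolation=2))
delta(ch(-105,98,195),ori(42));delta(ch(-30,98,142),ori(42))"
```

```text
t: 32.5
eef_pos: [0.5256, -0.1818, 0.1972]
tcp_rot: [180.0, 45.4, -175.8]
contact_force: [-0.1, 0.0, 0.7]
finger_gap: 0.003
t 32.5 ch mm [-108.4  -87.6  197.2] z [ 0.71  0.05 -0.7 ] F [-0.1   0.02  0.73] gap 0.0 q [  43.   22.  -16.  134.  231.   23. -111.]
delta cm [-0.32 18.52  0.42] rot [0.005 0.056 0.002]
delta cm [-1.84 18.48  9.47] rot [0.005 0.056 0.002]
```

View pics/scene13.png

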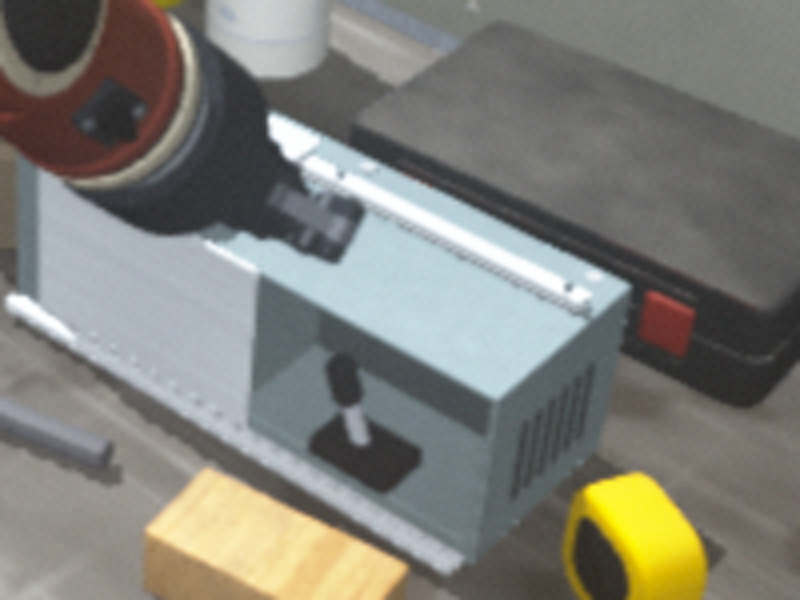

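The toggle stands unchanged in the on position: the bat is at (345,378) and the shaft foot at (362,440). Next I go over to the left of the tab.

```bash
python3 -m handwheel '{"delta_pos":[[0,6,0],[-0.2,12,0],[-0.3,18.5,0.4],[-0.3,18.5,0.4],[-1,18.5,5],[-1.5,18.5,8],[-1.8,18.5,9.4],[-1.8,18.5,9.4]],"rot":[[0,0.02,0],[0,0.04,0],[0,0.06,0],[0,0.06,0],[0,0.06,0],[0,0.06,0],[0,0.06,0],[0,0.06,0]]}'; python3 -c "
from h import *
show();
im,d=ctrl.capture('top'); cv2.imwrite('pics/top13.png',cv2.resize(im[150:330,260:500,::-1],None,fx=3,fy=3,interpolation=2))"
```

```text
t: 33.55
eef_pos: [0.5897, 0.0081, 0.1399]
tcp_rot: [179.7, 41.5, -176.1]
contact_force: [-0.6, 0.4, -1.1]
finger_gap: -0.0
t 33.55 ch mm [-31.3  97.5 139.9] z [ 0.66  0.05 -0.75] F [-0.59  0.37 -1.15] gap -0.0 q [ 12.  29. -20. 134. 161.  25. -67.]
```

View pics/top13.png

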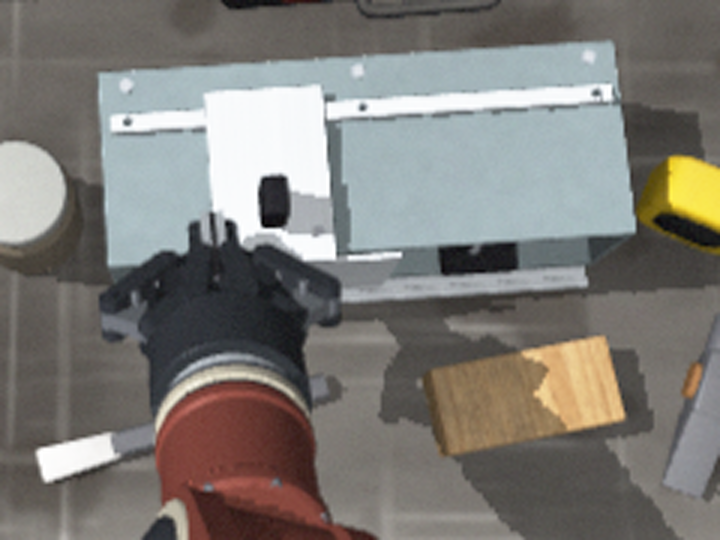

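```bash
python3 -m handwheel '{"delta_pos":[[-1.2,0,1.6],[-1.2,-1,1.6],[-1.2,-2.5,1.6],[-1.2,-4,1.6],[-1.2,-5.5,1.6],[-1.2,-7,1.6],[-1.2,-8,1.6],[-1.2,-8,1.6]],"rot":[[0,0,0],[0,0,0],[0,0,0],[0,0,0],[0,0,0],[0,0,0],[0,0,0],[0,0,0]]}'; python3 -c "
from h import *
show();
im,d=ctrl.capture('top'); cv2.imwrite('pics/top14.png',cv2.resize(im[150:330,260:500,::-1],None,fx=3,fy=3,interpolation=2))"
```

```text
t: 34.6
eef_pos: [0.6146, -0.0718, 0.137]
tcp_rot: [179.7, 41.6, -176.3]
contact_force: [0.6, -0.4, 0.8]
finger_gap: -0.002
t 34.6 ch mm [-12.1  16.1 137. ] z [ 0.66  0.05 -0.75] F [ 0.55 -0.41  0.8 ] gap -0.0 q [ 26.  32. -24. 129. 172.  20. -67.]
```

View pics/top14.png

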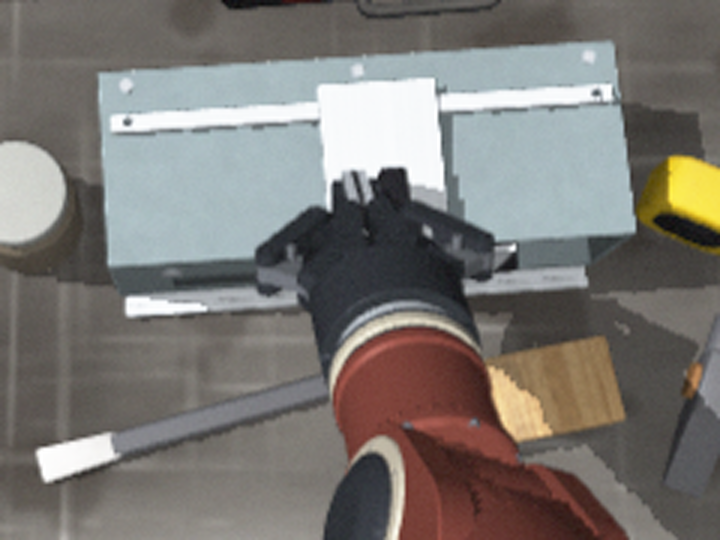

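Pushing works: the tab is now at about (395,180), just right of the fingertips. I continue to shut.

```bash
python3 -m handwheel '{"delta_pos":[[0,-1,0],[0,-2.5,0],[0,-4,0],[0,-5.5,0],[0,-6.3,0],[0,-6.3,0]],"rot":[[0,0,0],[0,0,0],[0,0,0],[0,0,0],[0,0,0],[0,0,0]]}'; python3 -m handwheel '{"delta_pos":[[0,-0.3,0],[0,-0.6,0],[0,-0.6,0]],"rot":[[0,0,0],[0,0,0],[0,0,0]]}'; python3 -c "
from h import *
show()"; python3 -m handwheel '{"delta_pos":[[0,-0.2,0],[0,-0.4,0],[0,-0.4,0]],"rot":[[0,0,0],[0,0,0],[0,0,0]]}'; python3 -c "
from h import *
show();
im,d=ctrl.capture('top'); cv2.imwrite('pics/top15.png',cv2.resize(im[150:330,260:500,::-1],None,fx=3,fy=3,interpolation=2))"
```

```text
t: 35.4
eef_pos: [0.6198, -0.1338, 0.1365]
tcp_rot: [179.7, 41.6, -176.2]
contact_force: [-0.4, 0.1, -0.7]
finger_gap: 0.001
t: 35.78
eef_pos: [0.6204, -0.1382, 0.1366]
tcp_rot: [179.7, 41.6, -176.1]
contact_force: [-0.2, 1.7, -0.4]
finger_gap: 0.002
t 35.77 ch mm [-10.8 -50.6 136.6] z [ 0.66  0.05 -0.75] F [-0.24  1.66 -0.42] gap 0.0 q [ 38.  34. -28. 125. 180.  15. -66.]
t: 36.15
eef_pos: [0.6206, -0.1423, 0.1366]
tcp_rot: [179.7, 41.7, -176.1]
contact_force: [-0.4, 1.5, 1.1]
finger_gap: 0.001
t 36.15 ch mm [-10.8 -54.7 136.6] z [ 0.66  0.05 -0.75] F [-0.41  1.52  1.05] gap 0.0 q [ 39.  34. -29. 125. 180.  15. -66.]
```

View pics/top15.png

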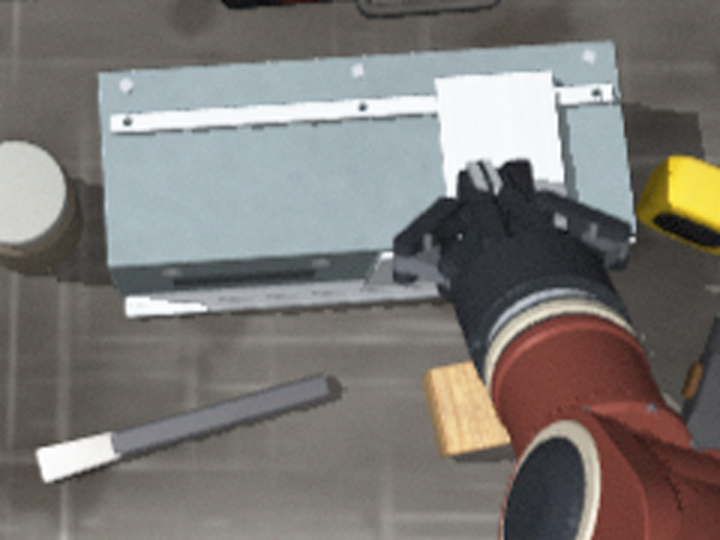

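```bash
python3 -m handwheel '{"delta_pos":[[0,-0.2,0],[0,-0.2,0]],"rot":[[0,0,0],[0,0,0]]}'; python3 -m handwheel '{"delta_pos":[[0,-0.2,0],[0,-0.2,0]],"rot":[[0,0,0],[0,0,0]]}'; python3 -c "
from h import *
show()"
```

```text
t: 36.45
eef_pos: [0.6206, -0.1423, 0.1366]
tcp_rot: [179.6, 41.6, -175.9]
contact_force: [-1.3, 4.7, 1.8]
finger_gap: 0.003
t: 36.7
eef_pos: [0.6206, -0.1423, 0.1366]
tcp_rot: [179.5, 41.6, -175.8]
contact_force: [-2.4, 8.2, 1.8]
finger_gap: -0.004
t 36.7 ch mm [-10.9 -54.7 136.6] z [ 0.66  0.06 -0.75] F [-2.35  8.2   1.78] gap -0.0 q [ 39.  34. -29. 125. 181.  14. -66.]
```

Hard stop reached: the force rises to 8 N and the tool no longer moves, so the shutter is fully shut. I back off and retreat.

```bash
python3 -m handwheel '{"delta_pos":[[0,0.6,0],[0,1.5,0],[0,1.5,-4],[-1,1.5,-8],[-2,1.5,-12],[-2,1.5,-14],[-2,5,-14],[-2,10,-14],[-2,15,-14],[-2,20,-14],[-2,20,-14]],"rot":[[0,0,0],[0,0,0],[0,0,0],[0,0,0],[0,0,0],[0,0,0],[0,0,0],[0,0,0],[0,0,0],[0,0,0],[0,0,0]]}'; python3 -c "
from h import *
show();
im,d=ctrl.capture('top'); cv2.imwrite('pics/top16.png',cv2.resize(im[150:330,260:500,::-1],None,fx=3,fy=3,interpolation=2))
Q=cloud('top',d);m=(Q[...,2]>.16)&(Q[...,2]<.17)&(abs(Q[...,0]-.6)<.03)&(abs(Q[...,1]+.16)<.05)
q=np.array([inch(p) for p in Q[m]]);print(len(q),q.mean(0) if len(q) else '')
im,d=ctrl.capture('scene'); cv2.imwrite('pics/scene16.png',cv2.resize(im[180:390,240:500,::-1],None,fx=2.8,fy=2.8,interpolation=2))"
```

```text
t: 38.08
eef_pos: [0.5318, 0.0269, 0.2528]
tcp_rot: [179.9, 41.4, -176.0]
contact_force: [0.5, 0.8, -0.3]
finger_gap: 0.004
t 38.08 ch mm [-87.8 120.2 252.8] z [ 0.66  0.05 -0.75] F [ 0.51  0.83 -0.25] gap 0.0 q [ -3.  10.  -3. 134. 160.   5. -71.]
132 [-32.9263166  -78.31604546 164.26686843]
```

View pics/top16.png

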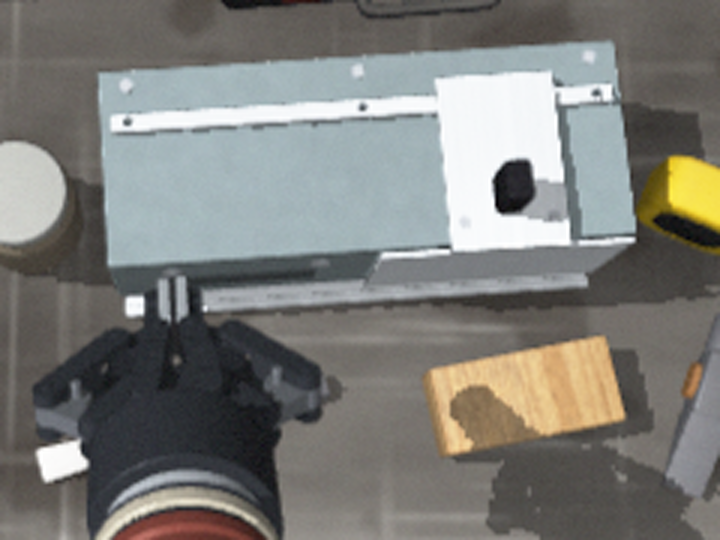

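View pics/scene16.png

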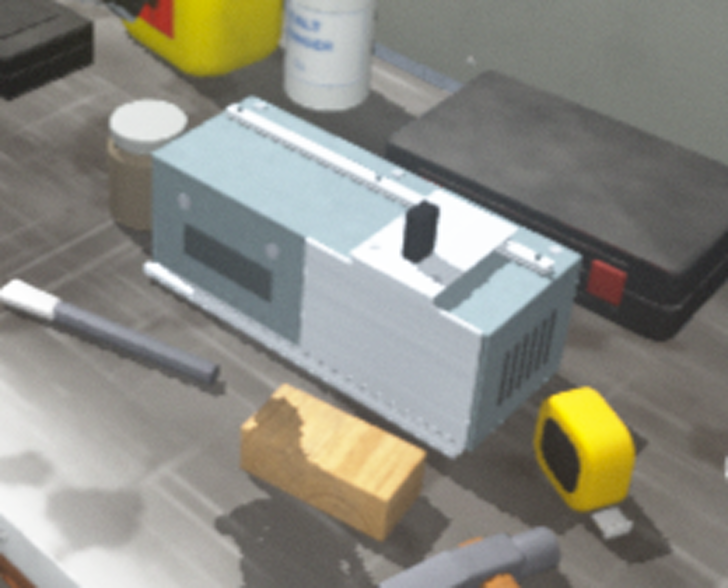

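```bash
python3 -c "
from workcell import ctrl
print(ctrl.hand_in())"
```

```text
the job is handed in; nothing more can be done
None
```

The toggle was already on, so I left it on. The shutter is fully shut again, and I handed the job in at about 38 s of the 67 s limit; the hand-in reports no verdict.

- **Opening:** I pushed the shutter by its tab from about 20 mm open to about 137 mm open.
- **Feeling the toggle:** I moved the shut fingers leftward inside the recess. There was nothing where an off toggle would stand. On the last pass the fingers stopped against the toggle on the on side, with about 4 N. Pictures before and after show it in the same on lean.
- **Closing:** I pushed the tab back until it hit its stop (8 N, tool no longer moving), then moved the fingers away.

Last checks:
- The tab stands at charger y -78 mm, against about -79 mm expected when shut.
- The hand is clear and the wrist force is within its noise.
- The other things on the bench look unmoved in the pictures.

Three things did not go as planned:
- **Wrist:** The first tilted approach ran into wrist joint limits, so I had to turn the wrist over. Nothing was touched.
- **Finger depth:** The first two passes at the depth you gave felt nothing. In the pictures the fingertips sit about 20 mm short of the stated tool point, and going 15 mm deeper made contact.
- **Camera offset:** The cameras and the arm disagreed by about 3 mm sideways.

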